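Load the immersion rack with test coupons from the tip-out tray

TASK

Load the immersion rack with every coupon in the covered tray: lift the tray by the handle at its rear so that the coupons slide out from under the dust cover into the nose corner, lay the tray flat again, take the coupon from the corner, push it flat into an empty fork of the rack up against the two stops, let it down behind the two buttons, and lock it with a retaining pin from the block, pushed fully down through fork and coupon. Repeat until each coupon sits pinned in a fork of its own, and leave the tray lying flat. Do not knock over or push away the timer, bottle, vial or dish that stand around.

Things in the scene. Friction and masses are not known exactly. Their poses are not given: they have to be found in the camera images.
- tray (a joint): Angle of the coupon tray (white walls, dark floor) about the hinge near its nose: 0 flat on its stop, grows as the handle end is lifted, stop at 0.7. Let go and it falls back flat. 0.45 kg, 3 to 5 N at the handle. The floor is slippery: coupons start to slide at 0.12 to 0.2 rad, 0.45 brings them all down. Several queue behind the first; each tip refills the corner.
- tray_stand: Fixed low aluminium stand under the tray. Origin on the worktop; x runs from the tray's nose to its rear, y across, z up. Tray lying flat: 297 x 98 mm, nose point (a 90 degree corner) at x -145 mm, corner rest at x -103 mm, behind it a lane 92 mm wide inside to the rear wall at x 149 mm; floor top at z 26 mm, walls 16 mm above the floor.
- tray_hinge (a point): Middle of the tray's hinge axis, which runs along the stand's y axis: x -125 mm, z 16 mm in the stand's frame. Axes as the stand's. The tray turns about it.
- tray_corner (a point): Where the centre of a coupon's underside rests in the tray's nose corner: on the floor, 42 mm behind the nose point. Moves with the tray; x to the rear, y across, z up from the floor. Beside it tray walls and floor are cut away (floor only 50 mm wide, from 26 to 70 mm behind the nose point), so fingers closing along y fit beside the coupon, tips down to 12 mm above the worktop.
- tray_handle (a point): Middle of the tray's steel bail handle, a round bar 12 mm thick and 94 mm long along the tray's y axis, over the rear of the cover: 242 mm from the hinge axis along the tray's x and 72 mm above it in z. Moves with the tray, axes as tray_corner. Gripped with fingers closing along x and carried on its arc about the hinge, the bar turns between the fingers: the tool need not tilt.
- tray_cover (a point): Middle of the front edge of the clear dust cover, on its top, 45 mm above the worktop when the tray lies flat. The cover is fixed on the tray from here (102 mm behind the nose point) to the rear, 16 mm above the floor: coupons under it can be seen but not reached from above.
- rack: Fixed rack: grey base plate 150 x 340 x 12 mm (from x -67 mm) with three white C-shaped forks 110 mm apart along y. Origin on the worktop under the middle fork's pin hole; forks open to -x; z up. Fork: 44 mm wide, lower jaw top z 26 mm, slot 13 mm high, upper jaw z 39 to 51 mm, jaws from x -34 mm to a column at x 41 mm. Pin hole 14 mm through both jaws.
- fork_0 (a point): Fork 0 (at +y): point on the pin hole's axis on the lower jaw's top, where the centre of a seated coupon's underside lies. Axes as the rack's. Two 6 mm stop dowels at x 28.6, y +-16.5 mm: a coupon pushed in along +x against both is over the hole. Two buttons 2.5 mm high at x -30, y +-17.5 mm keep it in: carry it in over them, then let it down.
- fork_1 (a point): Fork 1 (the middle one): point on the pin hole's axis on the lower jaw's top, where the centre of a seated coupon's underside lies. Axes as the rack's. Two 6 mm stop dowels at x 28.6, y +-16.5 mm: a coupon pushed in along +x against both is over the hole. Two buttons 2.5 mm high at x -30, y +-17.5 mm keep it in: carry it in over them, then let it down.
- fork_2 (a point): Fork 2 (at -y): point on the pin hole's axis on the lower jaw's top, where the centre of a seated coupon's underside lies. Axes as the rack's. Two 6 mm stop dowels at x 28.6, y +-16.5 mm: a coupon pushed in along +x against both is over the hole. Two buttons 2.5 mm high at x -30, y +-17.5 mm keep it in: carry it in over them, then let it down.
- coupon_0: Flat steel test coupon: disc 60 mm across, 5 mm thick, with a 16 mm hole in its middle, about 90 g. Origin at the centre of its underside, z along its axis. Starts under the dust cover. Two or three coupons are there; an absent one reads None.
- coupon_1: Flat steel test coupon: disc 60 mm across, 5 mm thick, with a 16 mm hole in its middle, about 90 g. Origin at the centre of its underside, z along its axis. Starts under the dust cover. Two or three coupons are there; an absent one reads None.
- coupon_2: Flat steel test coupon: disc 60 mm across, 5 mm thick, with a 16 mm hole in its middle, about 90 g. Origin at the centre of its underside, z along its axis. Starts under the dust cover. Two or three coupons are there; an absent one reads None.
- pin_block: Fixed grey block 45 x 150 x 45 mm with three upright holes 47 mm apart along its y axis in which the retaining pins stand. Origin under its centre.
- pin_0: Retaining pin: steel shaft 10 mm thick, 37 mm long, tapered tip; black knob above: flange 27 mm across, 4 mm high, then a round grip 23 mm across, 26 mm high. 50 g. Origin at the shaft's lower tip, z to the knob. Stands in the pin block, flange on the block's top. Home in a fork when the flange lies on the upper jaw: tip 12 mm below the fork point.
- pin_1: Retaining pin: steel shaft 10 mm thick, 37 mm long, tapered tip; black knob above: flange 27 mm across, 4 mm high, then a round grip 23 mm across, 26 mm high. 50 g. Origin at the shaft's lower tip, z to the knob. Stands in the pin block, flange on the block's top. Home in a fork when the flange lies on the upper jaw: tip 12 mm below the fork point.
- pin_2: Retaining pin: steel shaft 10 mm thick, 37 mm long, tapered tip; black knob above: flange 27 mm across, 4 mm high, then a round grip 23 mm across, 26 mm high. 50 g. Origin at the shaft's lower tip, z to the knob. Stands in the pin block, flange on the block's top. Home in a fork when the flange lies on the upper jaw: tip 12 mm below the fork point.
- timer: White lab timer 64 x 64 x 21 mm, loose bystander. Origin under its centre.
- brown_bottle: Brown glass bottle with black cap, 50 mm across, 80 mm high, loose bystander. Origin under its centre.
- reagent: Screw-cap vial, 40 mm across, 86 mm high, loose bystander. Origin under its centre.
- petri: Petri dish 60 mm across, 16 mm high, loose bystander. Origin under its centre.

How it is judged:
By the outcome, as a careful person would: the job done as asked, in the order asked, and still so for the second after the job is handed in, with the robot touching nothing.
Of coupon_0, coupon_1, coupon_2 only 2 to 3 are there at a start; the rules pass over those that are not, and their reading is None.
At some moment in a run one of coupon_0, coupon_1, coupon_2 may be knocked a few centimetres aside while the robot is not near it.
It also fails if it takes over 210 s, if anything falls off the work surface, if the arm or the gripper's body presses on something with over 40 N, if the wrist force passes 120 N, or if a joint passes its speed limit or range.

ROBOT

A 6-joint arm with a two-finger parallel gripper is mounted at the origin on a cart in front of the work surface, level with it; the furniture and walls round the work are solid. World frame = base frame: x ahead of the robot, y to its left, z up, the work surface at z = 0. Lengths are in m, angles in rad, forces in N, time in s.
With the tool pointing down it reaches from about 0.3 to 0.85 m from the base axis. Payload 4.2 kg.
Tool frame: the origin (TCP) lies midway between the tips of the shut fingers; the grasp point (between the pads) lies 19 mm behind it; z points along the fingers, y is the line along which they close (so a half turn about z gives the same grasp; the last joint's range is limited). The gripper opens to 91 mm and grips with 3 to 60 N. Pads are 32 mm wide; open, the fingers measure 118 mm over their backs; the gripper's body (76 mm by 178 mm) begins 60 mm behind the grasp point.
Start: joints at [-0.02, 0.32, 1.565, -0, 1.257, -0.02], TCP at [0.575, 0, 0.214] pointing down, gripper open.
Joint ranges: [-3.11, 3.11], [-0.84, 2.01], [0.21, 2.61], [-1.34, 4.49], [0.05, 2.63], [-2.56, 2.56]. Speed limits (rad/s): [2.57, 2.57, 3.14, 3.14, 3.14, 3.14].

INTERFACE

Orientations are given as a rotation vector (axis times angle).
In Python, from rig import robot gives the robot as it stands.
- The arm moves only by the shell command python3 jog.py 'ROWS' [FORCE]. ROWS is a JSON list that holds a single list of rows (three levels of brackets), with 1 to 10 rows, each of 7 numbers: a rotation vector rx, ry, rz in rad, then dx, dy, dz in units of 100 mm, then the finger opening in m; each row shifts and turns the commanded pose from where the row before left it, along the tool's axes as they then stand; what a row does not reach is not made up. A row lasts 1/12 s, in which the tool goes at most 0.0417 m and 0.125 rad, less where a joint would pass 70% of its speed; a pose out of reach is approached as far as the arm can. The fingers move at their own pace and stop on an object; FORCE is the grip in N (left out, the last holds). Time passes only in rows, so rows that do not move let the fingers close. It prints the time, the measured TCP pose, the force, the opening and the grip force at its end. Input that does not fit is refused with a message, and nothing moves.
- robot.observe(): the state, without advancing time (a new reading comes with each control period).
- robot.get_image(name): name is "scene" or "side" or "wrist"; returns (picture, depth): 480x640x3 uint8, blue, green, red; 480x640 float32, m along the optical axis (not along the pixel's ray), 0 where there is no reading.
- robot.camera_params(name): a dict with "intrinsics" (3x3 intrinsics, pixels), "D" ([k1, k2, p1, p2, k3] as OpenCV has them; the pictures are not rectified), "rvec" (rotation vector, rad) and "tvec" (3), from world to camera coordinates, as OpenCV has them. Camera axes: x right, y down, z forward; pixel columns grow to the right and rows downward; lengths in m; the calibration is good to about 2 mm. A picture is of the moment at which its call begins: read the wrist's pose just before it. camera_params takes no time and is no camera call; for the wrist camera it gives the pose at the moment of the call.
- robot.job_done(): hands the job in; it is judged then, once.
The state is a dict: "time": time; "joints": joint angles; "qvel": joint speeds; "effort": joint torques, N m; "position": TCP position; "ee_rot": TCP orientation; "wrist_force": force on the tool from outside, world axes, zero at the start; "ft_torque": the same for the moment, N m; "opening": finger opening in m; "gripper_force": force on a finger pad.
Only numpy, scipy, OpenCV 4.12 (cv2) and the standard library are available. Lean on these libraries where they do the work, as an engineer would, in place of code of your own. Each camera call takes 0.05 s, during which the arm holds its last target. There are 200 camera calls.

## Working session

There is one attempt and no reset: what is moved stays moved. The work goes in short steps, Python scripts to look and compute and a shell command to move; the robot and the scene stay as the last step left them, time stands still between calls to the robot, and variables do not carry over. Pictures are saved under pics/ and viewed, at most 14 in all, crops included, and the job is handed in when it is done.

```bash
ls; mkdir -p pics; python3 - <<'E'
from rig import robot
import cv2
for n in ["scene","side"]:
    im,d=robot.get_image(n); cv2.imwrite(f"pics/{n}0.png",im)
    p=robot.camera_params(n); print(n,p)
s=robot.observe(); print(s)
E
```

```text
jog.py
pics
rig.py
scene {'intrinsics': array([[566.21141204,   0.        , 317.3383752 ],
       [  0.        , 566.21141204, 239.43029823],
       [  0.        ,   0.        ,   1.        ]]), 'D': array([-0.17365416,  0.        ,  0.        ,  0.        ,  0.        ]), 'rvec': array([ 1.99202521, -1.08550466,  0.52889858]), 'tvec': array([-0.35105579,  0.34970287,  1.14975717])}
side {'intrinsics': array([[456.64440604,   0.        , 320.6387242 ],
       [  0.        , 456.64440604, 248.6869481 ],
       [  0.        ,   0.        ,   1.        ]]), 'D': array([-0.04721103,  0.        ,  0.        ,  0.        ,  0.        ]), 'rvec': array([ 0.51401538, -2.45036835,  1.53280071]), 'tvec': array([0.50555737, 0.17825503, 1.07057257])}
{'time': 0.1, 'joints': array([-2.00017462e-02,  3.20191844e-01,  1.56551862e+00, -5.21787038e-06,
        1.25740069e+00, -2.00171589e-02]), 'qvel': array([-0.00156736, -0.00174515, -0.00143414, -0.0013276 , -0.00150823,
       -0.0004215 ]), 'effort': array([ 5.01049108e-04, -4.13330913e+01, -2.32510239e+01,  7.29743019e-02,
        4.21804120e-02, -4.88014211e-05]), 'position': array([5.74561482e-01, 6.86857702e-06, 2.13240018e-01]), 'ee_rot': array([-2.22065040e+00, -2.22068820e+00,  1.65759582e-03]), 'wrist_force': array([-0.27416277, -0.0567735 ,  0.09304457]), 'ft_torque': array([-0.0167923 ,  0.02204954,  0.0406742 ]), 'gripper_force': 0.0, 'opening': 0.09131168786202039}
```

View pics/scene0.png

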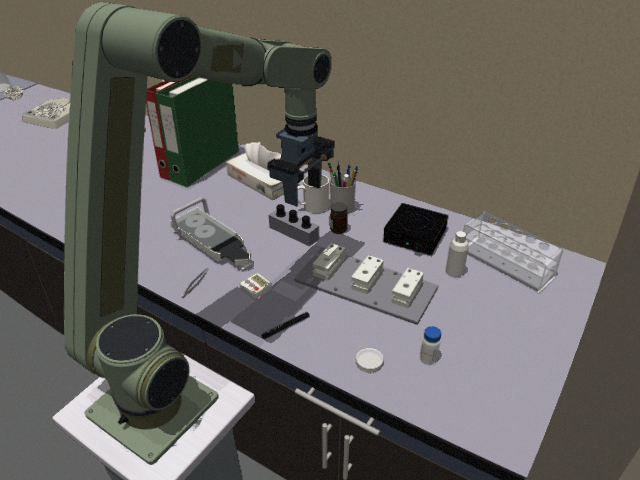

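View pics/side0.png

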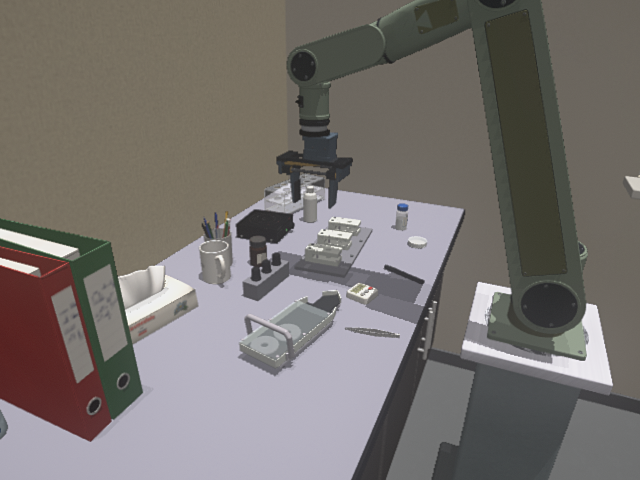

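Scene view: tray from about (175,210) to (248,265), pin block about (293,222), forks about (328,260), (367,272) and (407,286). The vial is at (431,345) and the petri dish at (370,360). Two coupons show through the cover.

```bash
cat > h.py <<'E'
import cv2,numpy as np
from rig import robot
def ray(p,uv):
    u=cv2.undistortPoints(np.array([[uv]],float),p["intrinsics"],p["D"])[0,0]
    R,_=cv2.Rodrigues(p["rvec"]); C=-R.T@p["tvec"]; return C,R.T@np.r_[u,1]
def on(p,uv,z):
    C,d=ray(p,uv); return C+d*(z-C[2])/d[2]
def proj(p,X):
    return cv2.projectPoints(np.array(X,float).reshape(-1,3),p["rvec"],p["tvec"],p["intrinsics"],p["D"])[0].reshape(-1,2)
def shot(n,f=None):
    p=robot.camera_params(n); im,d=robot.get_image(n)
    if f: cv2.imwrite("pics/"+f,im)
    return p,im,d
E
python3 - <<'E'
from h import *
p=robot.camera_params("scene")
for n,uv,z in [("nose",(250,266),.042),("rearL",(172,212),.042),("rearR",(203,200),.042),("handle L",(176,210),.09),("handle R",(203,203),.09),("pinA",(281,210),.075),("pinB",(305,219),.075),("fork0",(330,254),.051),("fork1",(369,268),.051),("fork2",(409,282),.051),("vial",(431,360),0),("petri",(370,362),.01),("bottle",(338,229),0),("timer",(256,286),.02)]: print(n,on(p,uv,z).round(3))
p,im,d=shot("wrist","w0.png"); R,_=cv2.Rodrigues(p["rvec"]); print(p, -R.T@p["tvec"],R)
E
```

```text
nose [0.441 0.075 0.042]
rearL [0.512 0.427 0.042]
rearR [0.61  0.392 0.042]
handle L [0.478 0.367 0.09 ]
handle R [0.546 0.325 0.09 ]
pinA [0.653 0.128 0.075]
pinB [0.652 0.046 0.075]
fork0 [ 0.583 -0.079  0.051]
fork1 [ 0.588 -0.192  0.051]
fork2 [ 0.593 -0.301  0.051]
vial [ 0.435 -0.438  0.   ]
petri [ 0.351 -0.329  0.01 ]
bottle [ 0.75  -0.002  0.   ]
timer [0.407 0.031 0.02 ]
{'intrinsics': array([[424.42051029,   0.        , 324.79919752],
       [  0.        , 424.42051029, 245.86711693],
       [  0.        ,   0.        ,   1.        ]]), 'D': array([-0.07448444,  0.        ,  0.        ,  0.        ,  0.        ]), 'rvec': array([-2.87705745e+00, -1.25791679e-03,  3.25392703e-03]), 'tvec': array([-0.57309823, -0.02883619,  0.39203184])} [0.57395641 0.07499026 0.38459404] [[ 9.99997111e-01  5.63529326e-04 -2.33695324e-03]
 [ 1.15494376e-03 -9.65214309e-01  2.61457460e-01]
 [-2.10832176e-03 -2.61459404e-01 -9.65212171e-01]]
```
View pics/w0.png

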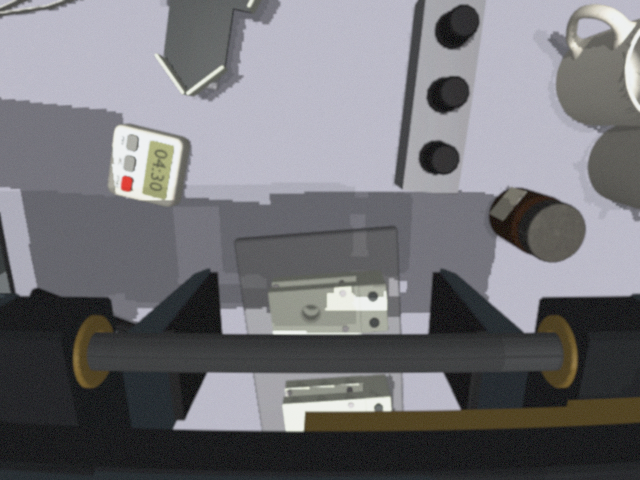

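The first wrist view shows the nose at (186,93), pin knobs at (458,25), (449,93) and (439,157), and fork 0's hole at (311,311). Next I'll move the camera over the tray.

Careful with the scale: shifts go in units of 100 mm. That gives: 0.04 m is 0.4, -0.02 m is -0.2.

```bash
python3 jog.py '[[[0,0,0,0.4,-0.05,-0.2,0.09],[0,0,0,0.4,-0.05,-0.2,0.09],[0,0,0,0.4,-0.05,-0.2,0.09],[0,0,0,0.4,-0.05,-0.2,0.09],[0,0,0,0,0,0,0.09],[0,0,0,0,0,0,0.09]]]'
python3 - <<'E'
from h import *
p,im,d=shot("wrist","w1.png")
import pickle; pickle.dump((p,im,d),open("w1.pkl","wb"))
E
```

```text
time: 0.65
position: [0.5565, 0.1499, 0.2888]
ee_rot: [2.217, 2.224, 0.002]
wrist_force: [-0.1, 0.6, 0.2]
opening: 0.0899
gripper_force: 0.0
```

View pics/w1.png

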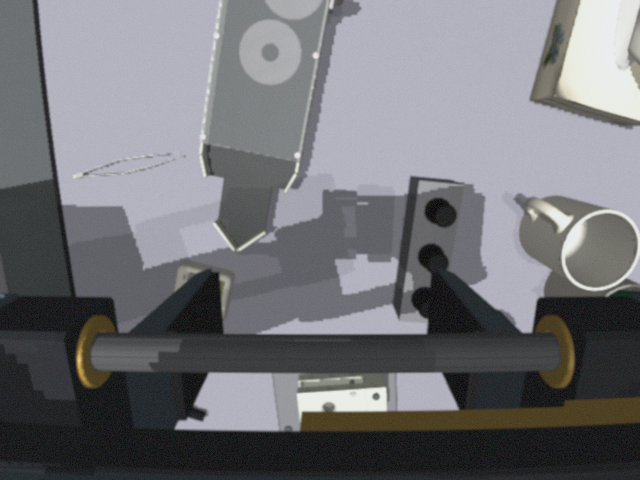

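Nose tip is at (235,250), cover front edge runs from (206,146) to (298,160), and coupon 1 is at (270,52) under the cover with another at (295,0). The handle is out of view above, so I'll compute the axis and move further on.

```bash
python3 - <<'E'
from h import *
import pickle
p,im,d=pickle.load(open("w1.pkl","rb"))
for n,uv,z in [("nose",(235,250),.042),("FL",(204,146),.045),("FR",(298,160),.045),("L2",(219,10),.045),("R2",(330,10),.045),("coup",(270,52),.031)]: print(n,on(p,uv,z).round(4), d[uv[1],uv[0]])
E
python3 jog.py '[[[0,0,0,0.4,0,0,0.09],[0,0,0,0.4,0,0,0.09],[0,0,0,0.3,0,0,0.09],[0,0,0,0,0,0,0.09],[0,0,0,0,0,0,0.09]]]'
python3 - <<'E'
from h import *
p,im,d=shot("wrist","w2.png")
import pickle; pickle.dump((p,im,d),open("w2.pkl","wb"))
E
```

```text
nose [0.4638 0.1069 0.042 ] 0.43764797
FL [0.4394 0.2115 0.045 ] 0.41144714
FR [0.5298 0.1981 0.045 ] 0.40762344
L2 [0.4595 0.3329 0.045 ] 0.3722515
R2 [0.5598 0.3323 0.045 ] 0.38022465
coup [0.5034 0.2986 0.031 ] 0.3813024
time: 1.12
position: [0.5564, 0.2576, 0.2863]
ee_rot: [-2.221, -2.222, 0.005]
wrist_force: [-0.6, -0.8, 0.4]
opening: 0.0904
gripper_force: 0.0
```

View pics/w2.png

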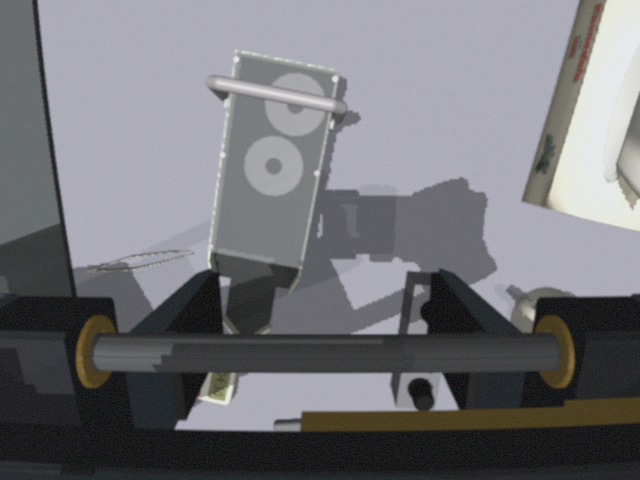

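Two coupons, at (273,166) and (296,105). The handle bar runs from (212,82) to (343,107), and the rear corners are (236,52) and (342,73).

```bash
python3 - <<'E'
from h import *
import pickle
p,im,d=pickle.load(open("w2.pkl","rb"))
P={}
for n,uv,z in [("hL",(214,82),.09),("hR",(341,107),.09),("rL",(236,52),.042),("rR",(342,73),.042),("fL",(209,250),.045),("fR",(302,262),.045),("c1",(273,166),.031),("c2",(296,105),.031)]:
    P[n]=on(p,uv,z); print(n,P[n].round(4))
f=lambda a,b:P[b][:2]-P[a][:2]
for a,b in [("hL","hR"),("rL","rR"),("fL","fR"),("fL","rL"),("fR","rR")]:
    v=f(a,b); print(a,b,np.linalg.norm(v).round(4), np.degrees(np.arctan2(v[1],v[0])).round(1))
hm=(P["hL"]+P["hR"])/2; print("handle mid",hm)
nose=np.array([.4638,.1069]); v=hm[:2]-nose
print("nose->handle",np.linalg.norm(v),"(exp .262)",np.degrees(np.arctan2(v[1],v[0])))
E
```

```text
hL [0.4632 0.3725 0.09  ]
hR [0.5681 0.3521 0.09  ]
rL [0.4728 0.4039 0.042 ]
rR [0.5703 0.385  0.042 ]
fL [0.4369 0.2157 0.045 ]
fR [0.5314 0.2032 0.045 ]
c1 [0.503  0.2987 0.031 ]
c2 [0.5267 0.357  0.031 ]
hL hR 0.1069 -11.0
rL rR 0.0993 -11.0
fL fR 0.0954 -7.5
fL rL 0.1917 79.2
fR rR 0.186 77.9
handle mid [0.51563895 0.36231253 0.09      ]
nose->handle 0.2606200989769398 (exp .262) 78.52699652867719
```

In the tool's units: 0.035 m is 0.35, 0.03 m is 0.3.

```bash
python3 jog.py '[[[0,0,0,0.35,-0.133,0.3,0.06],[0,0,0,0.35,-0.133,0.3,0.06],[0,0,0,0.35,-0.133,0.3,0.06],[0,0,-0.125,0,0,0,0.06],[0,0,-0.125,0,0,0,0.06],[0,0,-0.125,0,0,0,0.06],[0,0,-0.125,0,0,0,0.06],[0,0,-0.125,0,0,0,0.06],[0,0,-0.125,0,0,0,0.06],[0,0,-0.125,0,0,0,0.06]]]'
python3 jog.py '[[[0,0,-0.125,0,0,0,0.06],[0,0,-0.125,0,0,0,0.06],[0,0,-0.125,0,0,0,0.06],[0,0,-0.125,0,0,0,0.06],[0,0,0,0,0,0,0.06],[0,0,0,0,0,0,0.06]]]'
cat >> h.py <<'E'
def go(xyz,yaw):
    "offset in tool axes (x,y,z) and tool rz to bring a downward tool to xyz with tool y at world yaw [rad]"
    s=robot.observe(); R,_=cv2.Rodrigues(s["ee_rot"]); y=R[:,1]
    print("pos",s["position"].round(4),"yaw",np.arctan2(y[1],y[0]).round(3),"tilt",R[:2,2].round(4),"t",s["time"])
    print("tool dxyz",(R.T@(np.array(xyz)-s["position"])).round(4),"rz",round(-(yaw-np.arctan2(y[1],y[0])),3))
E
python3 -c "
from h import *
go([.516,.3625,.074],1.375); print(robot.observe()['joints'])"
```

```text
time: 2.0
position: [0.5225, 0.3467, 0.2096]
ee_rot: [1.066, 2.955, -0.002]
wrist_force: [-0.8, 0.5, -1.0]
opening: 0.0599
gripper_force: 0.0
time: 2.5
position: [0.5224, 0.3474, 0.2097]
ee_rot: [-0.316, -3.126, 0.001]
wrist_force: [0.3, -0.3, 0.4]
opening: 0.06
gripper_force: 0.0
pos [0.5224 0.3474 0.2097] yaw 1.37 tilt [-0.0003 -0.0008] t 2.5
tool dxyz [0.0092 0.0136 0.1357] rz -0.005
[ 5.68871308e-01  4.05415451e-01  1.44355591e+00 -5.18124634e-04
  1.29325573e+00 -8.00540360e-01]
```

In the tool's units: 0.03 m is 0.3, 0.025 m is 0.25.

```bash
python3 jog.py '[[[0,0,0,0.046,0.068,0.2,0.06],[0,0,0,0.046,0.068,0.2,0.06],[0,0,0,0,0,0.3,0.06],[0,0,0,0,0,0.3,0.06],[0,0,0,0,0,0.25,0.06],[0,0,0,0,0,0.107,0.06],[0,0,0,0,0,0,0.06],[0,0,0,0,0,0,0.0],[0,0,0,0,0,0,0.0],[0,0,0,0,0,0,0.0]]]' 15
python3 jog.py '[[[0,0,0,0,0,0,0],[0,0,0,0,0,0,0],[0,0,0,0,0,0,0]]]'
python3 -c "
from h import *
go([.516,.3625,.074],1.375)"
```

```text
time: 3.33
position: [0.5167, 0.3651, 0.0762]
ee_rot: [0.308, 3.123, 0.004]
wrist_force: [-0.0, 0.1, -0.2]
opening: 0.0432
gripper_force: 0.0
time: 3.58
position: [0.5157, 0.3647, 0.075]
ee_rot: [0.307, 3.125, 0.001]
wrist_force: [0.3, -0.6, -0.7]
opening: 0.0231
gripper_force: 0.0
pos [0.5157 0.3647 0.075 ] yaw 1.375 tilt [0.0012 0.0007] t 3.5833
tool dxyz [-0.0007 -0.0021  0.001 ] rz -0.0
```

```bash
python3 jog.py '[[[0,0,0,0,0,0,0],[0,0,0,0,0,0,0],[0,0,0,0,-0.037,-0.107,0],[0,0,0,0,-0.037,-0.107,0],[0,0,0,0,-0.047,-0.104,0],[0,0,0,0,-0.047,-0.104,0],[0,0,0,0,0,0,0],[0,0,0,0,0,0,0],[0,0,0,0,-0.056,-0.099,0],[0,0,0,0,-0.056,-0.099,0]]]'
python3 jog.py '[[[0,0,0,0,0,0,0],[0,0,0,0,0,0,0],[0,0,0,0,-0.065,-0.093,0],[0,0,0,0,-0.065,-0.093,0],[0,0,0,0,-0.072,-0.088,0],[0,0,0,0,-0.072,-0.088,0],[0,0,0,0,0,0,0],[0,0,0,0,0,0,0],[0,0,0,0,0,0,0],[0,0,0,0,0,0,0]]]'
python3 -c "
from h import *
shot('side','s1.png')"
```

```text
time: 4.42
position: [0.5097, 0.3354, 0.136]
ee_rot: [-0.306, -3.126, 0.005]
wrist_force: [4.0, -6.0, -8.8]
opening: 0.0115
gripper_force: 15.0
time: 5.25
position: [0.5045, 0.3087, 0.1736]
ee_rot: [0.307, 3.126, -0.002]
wrist_force: [3.2, -5.3, -7.8]
opening: 0.0117
gripper_force: 15.0
```

View pics/s1.png

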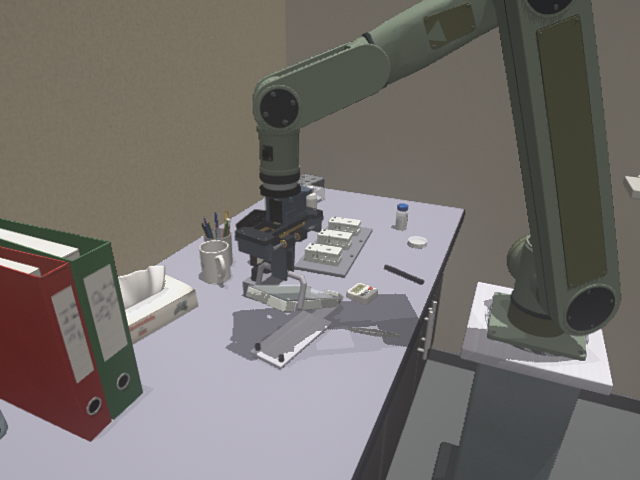

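The side view shows the tray tipped about 0.45 rad on the handle near (265,290). Next: lower it, release and back off.

```bash
python3 jog.py '[[[0,0,0,0,0.072,0.088,0],[0,0,0,0,0.072,0.088,0],[0,0,0,0,0.065,0.093,0],[0,0,0,0,0.065,0.093,0],[0,0,0,0,0.056,0.099,0],[0,0,0,0,0.056,0.099,0],[0,0,0,0,0.047,0.104,0],[0,0,0,0,0.047,0.104,0],[0,0,0,0,0.037,0.107,0],[0,0,0,0,0.037,0.107,0]]]'
python3 jog.py '[[[0,0,0,0,0,0,0],[0,0,0,0,0,0,0],[0,0,0,0,0,0,0.06],[0,0,0,0,0,0,0.06],[0,0,0,0,0,0,0.06],[0,0,0,0,0,0,0.06],[0,0,0,0,0,0,0.06]]]'
python3 jog.py '[[[0,0,0,0,0,-0.3,0.06],[0,0,0,0,0,-0.4,0.06],[0,0,0,0,0,-0.4,0.06],[0,0,0.12,0,-0.3,-0.3,0.09],[0,0,0.12,0,-0.3,0,0.09],[0,0,0.12,0,-0.3,0,0.09],[0,0,0.12,0,0,0,0.09],[0,0,0.12,0,0,0,0.09],[0,0,0.12,0,0,0,0.09],[0,0,0.12,0,0,0,0.09]]]'
python3 jog.py '[[[0,0,0.12,0,0,0,0.09],[0,0,0.12,0,0,0,0.09],[0,0,0.12,0,0,0,0.09],[0,0,0.12,0,0,0,0.09],[0,0,0.12,0,0,0,0.09],[0,0,0.12,0,0,0,0.09],[0,0,0,0,0,0,0.09],[0,0,0,0,0,0,0.09]]]'
python3 -c "
from h import *
go([.4725,.147,.2],-.196)"
```

```text
time: 6.13
position: [0.5147, 0.3618, 0.0747]
ee_rot: [-0.304, -3.125, 0.011]
wrist_force: [-4.4, -21.1, 22.2]
opening: 0.0115
gripper_force: 15.0
time: 6.72
position: [0.5157, 0.3656, 0.075]
ee_rot: [0.307, 3.125, 0.003]
wrist_force: [-0.1, 0.5, 0.5]
opening: 0.0422
gripper_force: 0.0
time: 7.55
position: [0.4877, 0.2802, 0.2143]
ee_rot: [1.564, 2.725, 0.003]
wrist_force: [0.0, 0.4, 0.5]
opening: 0.09
gripper_force: 0.0
time: 8.22
position: [0.4877, 0.2802, 0.214]
ee_rot: [-2.414, -2.011, -0.001]
wrist_force: [0.4, -0.3, 0.5]
opening: 0.0898
gripper_force: 0.0
pos [0.4877 0.2802 0.214 ] yaw -0.182 tilt [0.0005 0.0007] t 8.2167
tool dxyz [-0.1338  0.0091  0.0139] rz 0.014
```

In the tool's units: -0.034 m is -0.34, -0.033 m is -0.33.

```bash
python3 jog.py '[[[0,0,0.014,-0.33,0.023,-0.07,0.09],[0,0,0,-0.33,0.023,-0.08,0.09],[0,0,0,-0.33,0.023,-0.08,0.09],[0,0,0,-0.34,0.023,-0.08,0.09],[0,0,0,0,0,0,0.09],[0,0,0,0,0,0,0.09],[0,0,0,0,0,0,0.09]]]'
python3 - <<'E'
from h import *
p,im,d=shot("wrist","w3.png")
import pickle; pickle.dump((p,im,d),open("w3.pkl","wb"))
E
```

```text
time: 8.8
position: [0.4711, 0.1481, 0.2448]
ee_rot: [-2.43, -1.991, -0.002]
wrist_force: [0.1, 0.4, -0.2]
opening: 0.0902
gripper_force: 0.0
```

View pics/w3.png

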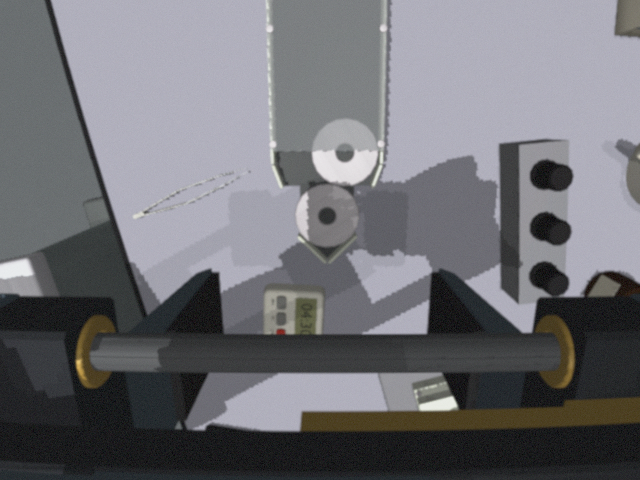

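Coupon A lies in the nose corner at (327,216), coupon B queues behind it at (345,153), and the timer at (294,312) is clear. I'll measure the coupon and the pins.

```bash
python3 - <<'E'
from h import *
import pickle
p,im,d=pickle.load(open("w3.pkl","rb"))
for n,uv,z in [("A",(327,216),.031),("A left",(296,216),.031),("A right",(358,216),.031),("B",(345,153),.031),("nose",(328,261),.042)]: print(n,on(p,uv,z).round(4))
g=cv2.cvtColor(im,cv2.COLOR_BGR2GRAY)
for (u,v) in [(558,176),(557,230),(555,281)]:
    m=((g<45)[v-26:v+26,u-30:u+26]).astype(np.uint8)
    print("pin",u,v,[ (np.array(c.mean(0)[0])+[u-30,v-26]).round(1) for c in cv2.findContours(m,0,1)[0] if len(c)>10])
for n,uv in [("p2",(559,176)),("p1",(557,230)),("p0",(555,281))]: print(n,on(p,uv,.079).round(4),d[uv[1],uv[0]])
go([.4725,.147,.016],-.196)
E
```

```text
A [0.4717 0.1471 0.031 ]
A left [0.4436 0.1527 0.031 ]
A right [0.4997 0.1415 0.031 ]
B [0.4985 0.2    0.031 ]
nose [0.4647 0.1077 0.042 ]
pin 558 176 [array([550.7, 175.6])]
pin 557 230 [array([549.6, 228.4])]
pin 555 281 [array([559.4, 302.2]), array([548.5, 278.4])]
p2 [0.6637 0.1524 0.079 ] 0.33544266
p1 [0.6592 0.1077 0.079 ] 0.34804326
p0 [0.6552 0.0625 0.079 ] 0.3607116
pos [0.471  0.1484 0.2445] yaw -0.197 tilt [0.0001 0.0007] t 8.85
tool dxyz [-0.0013  0.0017  0.2285] rz -0.001
```

In the tool's units: 0.035 m is 0.35, -0.0015 m is -0.015.

```bash
python3 jog.py '[[[0,0,0,-0.015,0.01,0.35,0.09],[0,0,0,0,0,0.35,0.09],[0,0,0,0,0,0.35,0.09],[0,0,0,0,0,0.35,0.09],[0,0,0,0,0,0.35,0.09],[0,0,0,0,0,0.25,0.09],[0,0,0,0,0,0.15,0.09],[0,0,0,0,0,0.085,0.09],[0,0,0,0,0,0.05,0.09],[0,0,0,0,0,0,0.09]]]' 20
python3 jog.py '[[[0,0,0,0,0,0,0],[0,0,0,0,0,0,0],[0,0,0,0,0,0,0],[0,0,0,0,0,0,0],[0,0,0,0,0,0,0],[0,0,0,0,0,0,0]]]'
python3 -c "
from h import *
go([.4718,.147,.016],-.196)"
```

```text
time: 9.68
position: [0.4715, 0.1466, 0.0154]
ee_rot: [-2.429, -1.991, 0.002]
wrist_force: [-0.2, -0.2, 0.3]
opening: 0.0899
gripper_force: 0.0
time: 10.18
position: [0.4723, 0.1461, 0.0168]
ee_rot: [2.431, 1.989, 0.003]
wrist_force: [0.0, 0.7, 2.9]
opening: 0.0586
gripper_force: 20.0
pos [0.4723 0.1461 0.0168] yaw -0.199 tilt [0.0018 0.0006] t 10.1833
tool dxyz [ 0.0008 -0.0006  0.0008] rz -0.003
```

```bash
python3 jog.py '[[[0,0,0,0,0,-0.1,0],[0,0,0,0,0,-0.25,0],[0,0,0,0,0,-0.3,0],[0,0,0,0,0,-0.3,0],[0,0,0,0,0,-0.3,0],[0,0,0,0,0,-0.3,0],[0,0,0,-0.34,0.09,-0.3,0],[0,0,0,-0.34,0.09,0,0],[0,0,0,-0.34,0.09,0,0],[0,0,0,-0.34,0.09,0,0]]]' 35
python3 jog.py '[[[0,0,0,-0.34,0.09,0,0],[0,0,0,-0.34,0.09,0,0],[0,0,0,-0.34,0.09,0,0],[0,0,0,-0.34,0.09,0,0],[0,0,0.12,0,0,0,0],[0,0,0.12,0,0,0,0],[0,0,0.12,0,0,0,0],[0,0,0.12,0,0,0,0],[0,0,0.12,0,0,0,0],[0,0,0.12,0,0,0,0]]]'
python3 jog.py '[[[0,0,0.12,0,0,0,0],[0,0,0.12,0,0,0,0],[0,0,0.12,0,0,0,0],[0,0,0.12,0,0,0,0],[0,0,0.12,0,0,0,0],[0,0,0,0,0,0,0],[0,0,0,0,0,0,0],[0,0,0,0,0,0,0]]]'
python3 - <<'E'
from h import *
p,im,d=shot("wrist","w4.png")
import pickle; pickle.dump((p,im,d),open("w4.pkl","wb"))
go([.5,-.1,.04],-1.525)
E
```

```text
time: 11.02
position: [0.4791, 0.0077, 0.1994]
ee_rot: [2.43, 1.991, 0.001]
wrist_force: [0.8, -0.2, -0.9]
opening: 0.0583
gripper_force: 35.0
time: 11.85
position: [0.4873, -0.1314, 0.1985]
ee_rot: [-2.979, -0.996, 0.002]
wrist_force: [-0.5, 0.1, -0.7]
opening: 0.058
gripper_force: 35.0
time: 12.52
position: [0.4879, -0.1314, 0.1984]
ee_rot: [-3.14, -0.085, 0.0]
wrist_force: [1.0, 0.3, -1.3]
opening: 0.0579
gripper_force: 35.0
pos [ 0.488  -0.1314  0.1983] yaw -1.517 tilt [-0.0002  0.0001] t 12.5667
tool dxyz [ 0.0137 -0.0307  0.1583] rz 0.008
```

View pics/w4.png

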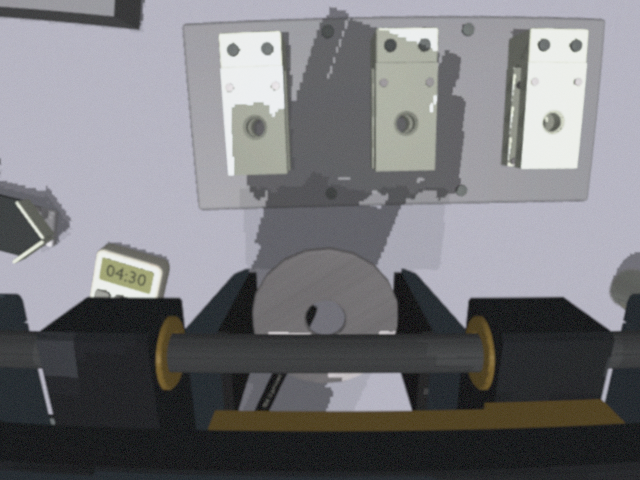

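Pin holes are at (257,127), (405,122) and (552,122). The coupon in hand is centred at about (326,317).

```bash
python3 - <<'E'
from h import *
import pickle
p,im,d=pickle.load(open("w4.pkl","rb"))
g=cv2.cvtColor(im,cv2.COLOR_BGR2GRAY)
for (u,v) in [(257,127),(405,122),(552,122)]:
    s=g[v-14:v+15,u-14:u+15]; m=(s<np.percentile(s,18)).astype(np.uint8)
    cs=max(cv2.findContours(m,0,1)[0],key=cv2.contourArea); x,y,w,h=cv2.boundingRect(cs); print((u-14+x+w/2,v-14+y+h/2),w,h)
P=[on(p,uv,.051) for uv in [(257,127),(405,122.5),(552,122)]]
for q in P: print(q.round(4))
v=P[0]-P[2]; print(np.linalg.norm(v),np.arctan2(v[1],v[0])-np.pi/2)
# jaw side edges
for n,a,b in [("f0L",(222,70),(228,172)),("f1L",(373,62),(373,168)),("f1R",(438,62),(436,170))]:
    A,B=on(p,a,.051),on(p,b,.051); w=A-B; print(n,np.arctan2(w[1],w[0]).round(4),A[:2].round(4),B[:2].round(4))
for n,uv in [("cfront",(326,249)),("cL",(253,315)),("cR",(398,315)),("hole",(326,317))]: print(n,on(p,uv,.213).round(4),d[uv[1],uv[0]])
print(d[122,380],d[260,326],(lambda C:C)(ray(p,(320,240))[0]))
E
```

```text
(258.0, 127.5) 12 17
(403.0, 123.5) 12 17
(554.5, 122.0) 11 18
[ 0.5609 -0.0766  0.051 ]
[ 0.5701 -0.184   0.051 ]
[ 0.5783 -0.2937  0.051 ]
0.21781939600212397 0.07966120036193258
f0L 0.0646 [ 0.5994 -0.0507] [ 0.5272 -0.0554]
f1L 0.0793 [ 0.6102 -0.1574] [ 0.5359 -0.1633]
f1R 0.0926 [ 0.6133 -0.2035] [ 0.5373 -0.2106]
cfront [ 0.5169 -0.129   0.213 ] 0.16273467
cL [ 0.4877 -0.1012  0.213 ] 0.1701096
cR [ 0.4909 -0.1594  0.213 ] 0.16730955
hole [ 0.4885 -0.1306  0.213 ] 0.40139917
0.30514243 0.16394629 [ 0.5607004  -0.12617235  0.36971506]
```

```bash
python3 - <<'E'
from h import *
import pickle
p,im,d=pickle.load(open("w4.pkl","rb"))
def P3(u,v):
    C,r=ray(p,(u,v)); R,_=cv2.Rodrigues(p["rvec"]); zc=(R@r)[2]; return (C+r/zc*d[v,u]).round(4)
for uv in [(390,100),(420,150),(405,50),(450,20),(540,50),(540,95),(590,190)]: print(uv,P3(*uv))
E
python3 jog.py '[[[0,0,-0.024,0,0.294,0,0],[0,0,0,-0.023,0.294,0.1,0],[0,0,0,0,0,0.3,0],[0,0,0,0,0,0.3,0],[0,0,0,0,0,0.3,0],[0,0,0,0,0,0.3,0],[0,0,0,0,0,0.25,0],[0,0,0,0,0,0.15,0],[0,0,0,0,0,0.065,0],[0,0,0,0,0,0,0]]]'
python3 jog.py '[[[0,0,0,0,0,0,0]]]'
python3 -c "
from h import *
go([.4903,-.1902,.0218],-1.493)"
```

```text
(390, 100) [ 0.5851 -0.1717  0.0507]
(420, 150) [ 0.5512 -0.1968  0.0519]
(405, 50) [ 0.6195 -0.1791  0.052 ]
(450, 20) [ 0.6512 -0.2186  0.0143]
(540, 50) [ 0.6271 -0.2756  0.053 ]
(540, 95) [ 0.5967 -0.2819  0.0499]
(590, 190) [ 5.253e-01 -3.666e-01  4.000e-04]
time: 13.4
position: [0.4888, -0.19, 0.0204]
ee_rot: [-3.138, -0.12, 0.005]
wrist_force: [-0.3, 0.3, -1.6]
opening: 0.0582
gripper_force: 35.0
time: 13.48
position: [0.4902, -0.1905, 0.0222]
ee_rot: [3.139, 0.12, 0.001]
wrist_force: [1.6, 0.9, 0.2]
opening: 0.0581
gripper_force: 35.0
pos [ 0.4902 -0.1905  0.0222] yaw -1.494 tilt [ 0.0008 -0.0003] t 13.4833
tool dxyz [ 0.0001 -0.0003  0.0004] rz -0.001
```

```bash
python3 jog.py '[[[0,0,0,0.15,0,0,0],[0,0,0,0.15,0,0,0],[0,0,0,0.15,0,0,0],[0,0,0,0.15,0,0,0],[0,0,0,0.1,0,0,0],[0,0,0,0,0,0,0],[0,0,0,0,0,0,0]]]'
python3 jog.py '[[[0,0,0,0.03,0,0,0],[0,0,0,0.03,0,0,0],[0,0,0,0.02,0,0,0],[0,0,0,0,0,0,0]]]'
python3 jog.py '[[[0,0,0,0.01,0,0,0],[0,0,0,0.01,0,0,0],[0,0,0,0,0,0,0]]]'
python3 -c "
from h import *
go([.570,-.184,.0168],-1.493)"
```

```text
time: 14.07
position: [0.5597, -0.185, 0.0224]
ee_rot: [3.139, 0.12, 0.001]
wrist_force: [0.2, 0.8, -1.4]
opening: 0.0579
gripper_force: 35.0
time: 14.4
position: [0.5677, -0.1845, 0.0218]
ee_rot: [3.139, 0.119, 0.001]
wrist_force: [-0.2, -0.4, -1.3]
opening: 0.0579
gripper_force: 35.0
time: 14.65
position: [0.5696, -0.1843, 0.0217]
ee_rot: [3.139, 0.119, 0.0]
wrist_force: [0.1, 1.2, -1.7]
opening: 0.058
gripper_force: 35.0
pos [ 0.5696 -0.1843  0.0217] yaw -1.495 tilt [ 0.0002 -0.    ] t 14.65
tool dxyz [ 0.0004 -0.0003  0.0049] rz -0.002
```

No contact yet, so I'll creep forward onto the stops.

In the tool's units: 0.001 m is 0.01.

```bash
python3 jog.py '[[[0,0,0,0.01,0,0,0],[0,0,0,0.01,0,0,0],[0,0,0,0,0,0,0]]]'
python3 jog.py '[[[0,0,0,0.01,0,0,0],[0,0,0,0,0,0,0]]]'
python3 jog.py '[[[0,0,0,0.01,0,0,0],[0,0,0,0,0,0,0]]]'
```

```text
time: 14.9
position: [0.57, -0.1841, 0.0213]
ee_rot: [-3.139, -0.12, 0.005]
wrist_force: [-3.9, -1.3, 0.0]
opening: 0.0579
gripper_force: 35.0
time: 15.07
position: [0.5701, -0.1841, 0.0211]
ee_rot: [-3.139, -0.12, 0.008]
wrist_force: [-7.1, -2.0, -0.0]
opening: 0.0579
gripper_force: 35.0
time: 15.23
position: [0.5702, -0.1841, 0.0209]
ee_rot: [-3.139, -0.12, 0.011]
wrist_force: [-7.7, -3.4, 0.6]
opening: 0.0576
gripper_force: 35.0
```

In the tool's units: 0.0008 m is 0.008.

```bash
python3 jog.py '[[[0,0,0,0,0.008,0,0],[0,0,0,0,0,0,0],[0,0,0,0,0,0,0]]]'
python3 jog.py '[[[0,0,0,0,0.008,0,0],[0,0,0,0,0,0,0],[0,0,0,0,0,0,0]]]'
```

```text
time: 15.48
position: [0.5706, -0.1848, 0.0208]
ee_rot: [-3.139, -0.12, 0.01]
wrist_force: [-5.9, -2.4, -0.1]
opening: 0.0582
gripper_force: 35.0
time: 15.73
position: [0.5709, -0.1855, 0.0208]
ee_rot: [-3.138, -0.12, 0.009]
wrist_force: [-5.5, -1.3, -0.3]
opening: 0.0582
gripper_force: 35.0
```

```bash
python3 jog.py '[[[0,0,0,0,0.004,0,0],[0,0,0,0,0,0.02,0],[0,0,0,0,0,0.01,0],[0,0,0,0,0,0.01,0],[0,0,0,0,0,0,0]]]'
python3 jog.py '[[[0,0,0,0,0,0.01,0],[0,0,0,0,0,0,0]]]'
```

```text
time: 16.15
position: [0.5709, -0.1856, 0.017]
ee_rot: [-3.138, -0.12, 0.009]
wrist_force: [-5.7, -0.7, 0.3]
opening: 0.0581
gripper_force: 35.0
time: 16.32
position: [0.571, -0.1856, 0.0168]
ee_rot: [-3.138, -0.12, 0.009]
wrist_force: [-7.5, 0.1, 6.1]
opening: 0.058
gripper_force: 35.0
```

In the tool's units: -0.04 m is -0.4, -0.03 m is -0.3.

```bash
python3 jog.py '[[[0,0,0,0,0,0,0.085],[0,0,0,0,0,0,0.085],[0,0,0,0,0,0,0.085],[0,0,0,0,0,0,0.085],[0,0,0,0,0,-0.3,0.085],[0,0,0,0,0,-0.3,0.085],[0,0,0,0,0,-0.4,0.085],[0,0,0,-0.4,0,-0.4,0.085],[0,0,0,-0.4,0,-0.4,0.085],[0,0,0,0,0,0,0.085]]]'
python3 jog.py '[[[0,0,0,0,0,0,0.085],[0,0,0,0,0,0,0.085]]]'
python3 - <<'E'
from h import *
p,im,d=shot("wrist")
import pickle; pickle.dump((p,im,d),open("w5.pkl","wb"))
u,v=proj(p,[.570,-.184,.051])[0].astype(int); print(u,v)
cv2.imwrite("pics/w5.png",cv2.resize(im[max(v-70,0):v+80,u-100:u+100],None,fx=3,fy=3))
E
```

```text
time: 17.15
position: [0.514, -0.1915, 0.1819]
ee_rot: [3.135, 0.117, 0.012]
wrist_force: [0.1, 0.6, 0.2]
opening: 0.0849
gripper_force: 0.0
time: 17.32
position: [0.5152, -0.1904, 0.1754]
ee_rot: [3.139, 0.119, 0.001]
wrist_force: [0.2, -0.4, 0.1]
opening: 0.0848
gripper_force: 0.0
323 157
```

View pics/w5.png

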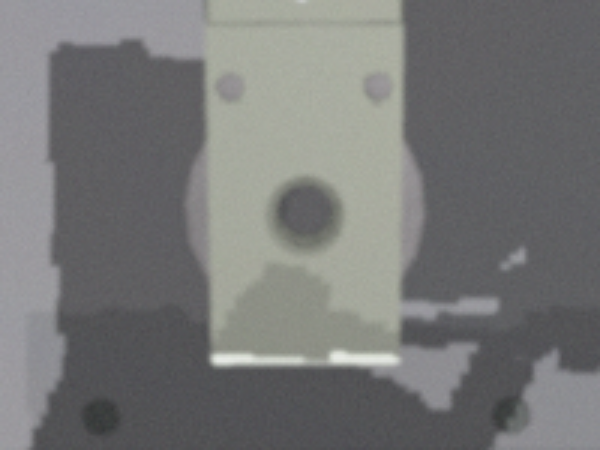

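The coupon is seated symmetrically under fork 1's hole, with the hole centre at crop (305,213). Next I'll go to the pin block.

Careful with the scale: shifts go in units of 100 mm. That gives: -0.02 m is -0.2.

```bash
python3 jog.py '[[[0,0,-0.117,0,0,-0.2,0.06],[0,0,-0.117,0,0,0,0.06],[0,0,-0.117,0,0,0,0.06],[0,0,-0.117,0,0,0,0.06],[0,0,-0.117,0,0,0,0.06],[0,0,-0.117,0,0,0,0.06],[0,0,-0.117,0,0,0,0.06],[0,0,-0.117,0,0,0,0.06],[0,0,-0.117,0,0,0,0.06],[0,0,-0.117,0,0,0,0.06]]]'
python3 jog.py '[[[0,0,-0.117,0,0,0,0.06],[0,0,-0.117,0,0,0,0.06],[0,0,0,0.32,0.127,0,0.06],[0,0,0,0.32,0.127,0,0.06],[0,0,0,0.32,0.127,0,0.06],[0,0,0,0.32,0.127,0,0.06],[0,0,0,0.32,0.127,0,0.06],[0,0,0,0.32,0.127,0,0.06],[0,0,0,0.32,0.127,0,0.06],[0,0,0,0.32,0.127,0,0.06]]]'
python3 jog.py '[[[0,0,0,0.32,0.127,0,0.06],[0,0,0,0,0,0,0.06],[0,0,0,0,0,0,0.06],[0,0,0,0,0,0,0.06]]]'
python3 - <<'E'
from h import *
import pickle
p,im,d=pickle.load(open("w5.pkl","rb")); print("fork1",on(p,(324.7,158),.051).round(4))
p,im,d=shot("wrist","w6.png")
pickle.dump((p,im,d),open("w6.pkl","wb"))
go([.655,.085,.2],-.094)
E
```

```text
time: 18.2
position: [0.5152, -0.19, 0.1934]
ee_rot: [-2.543, -1.839, 0.002]
wrist_force: [-0.7, 1.2, -1.3]
opening: 0.06
gripper_force: 0.0
time: 19.03
position: [0.64, 0.0575, 0.193]
ee_rot: [-2.318, -2.118, 0.004]
wrist_force: [-0.2, -0.2, -0.0]
opening: 0.0603
gripper_force: 0.0
time: 19.37
position: [0.6546, 0.0861, 0.1935]
ee_rot: [-2.318, -2.118, 0.005]
wrist_force: [-0.0, -0.3, 0.4]
opening: 0.0598
gripper_force: 0.0
fork1 [ 0.57   -0.1847  0.051 ]
pos [0.6544 0.0855 0.1941] yaw -0.091 tilt [-0.0026 -0.0007] t 19.4167
tool dxyz [-0.0004  0.0006 -0.0059] rz 0.003
```

View pics/w6.png

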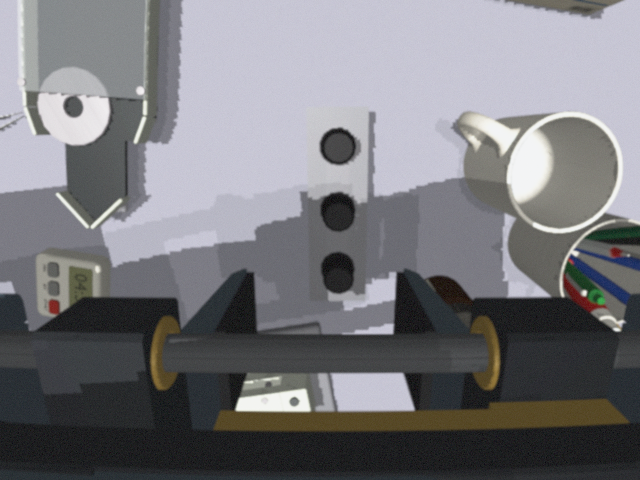

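Pin knobs are at (337,147), (337,211) and (338,270). The queued coupon B is at (72,105), and the mug is well to the right.

```bash
python3 - <<'E'
from h import *
import pickle
p,im,d=pickle.load(open("w6.pkl","rb"))
g=cv2.cvtColor(im,cv2.COLOR_BGR2GRAY)
dz=d.copy()
m=(g<60).astype(np.uint8); m[:, :315]=0; m[:,362:]=0; m[:120]=0; m[300:]=0
for c in cv2.findContours(m,0,1)[0]:
    if cv2.contourArea(c)>200:
        x,y,w,h=cv2.boundingRect(c); print((x,y,w,h),cv2.minEnclosingCircle(c))
for v in (147,205,265): print(d[v-18:v+22:4,337].round(3))
for z in (.075,): 
  for uv in [(337,147),(337,210),(338,268)]: print(on(p,uv,z).round(4))
cv2.imwrite("pics/w6c.png",cv2.resize(im[115:300,270:410],None,fx=4,fy=3.2,interpolation=cv2.INTER_CUBIC))
E
```

```text
(321, 252, 33, 41) ((338.0, 272.0375061035156), 20.062541961669922)
(321, 193, 34, 38) ((337.25201416015625, 211.65679931640625), 19.029644012451172)
(321, 129, 34, 35) ((337.6600036621094, 145.93499755859375), 17.2708740234375)
[0.302 0.279 0.279 0.282 0.281 0.281 0.283 0.283 0.284 0.313]
[0.319 0.318 0.313 0.297 0.291 0.293 0.293 0.293 0.294 0.295]
[0.331 0.332 0.326 0.    0.309 0.305 0.305 0.    0.307 0.307]
[0.6669 0.1499 0.075 ]
[0.6634 0.1074 0.075 ]
[0.6606 0.0653 0.075 ]
```

View pics/w6c.png

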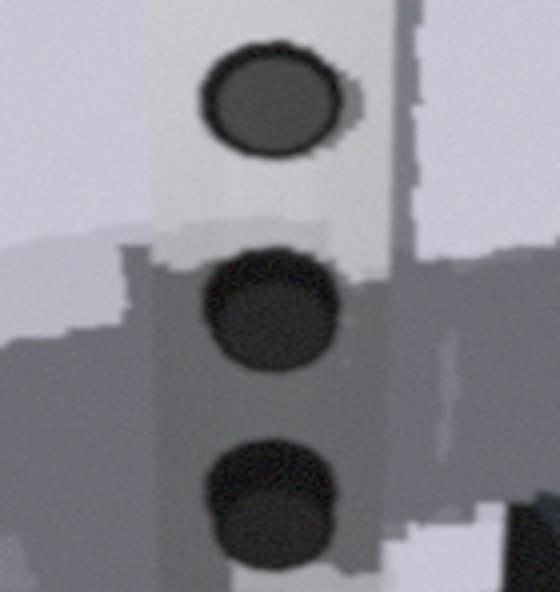

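The knob top-face centres are at full-image (338,147), (338,216.6) and (338,280).

```bash
python3 - <<'E'
from h import *
import pickle
p,im,d=pickle.load(open("w6.pkl","rb"))
P=[on(p,uv,.075) for uv in [(338,147),(338,216.6),(338.2,280)]]
for q in P: print(q.round(4))
v=P[0]-P[2]; print(np.linalg.norm(v),np.arctan2(v[1],v[0])-np.pi/2)
go([*P[0][:2],.053],-.07)
E
```

```text
[0.6676 0.1499 0.075 ]
[0.6637 0.1027 0.075 ]
[0.66   0.0561 0.075 ]
0.09404598097347776 -0.08018148866996877
pos [0.6544 0.0855 0.1941] yaw -0.091 tilt [-0.0026 -0.0007] t 19.4167
tool dxyz [0.0655 0.0076 0.141 ] rz -0.021
```

In the tool's units: 0.033 m is 0.33, 0.0325 m is 0.325.

```bash
python3 jog.py '[[[0,0,0,0.33,0.038,0,0.06],[0,0,0,0.325,0.038,0,0.06],[0,0,0,0,0,0.3,0.06],[0,0,0,0,0,0.3,0.06],[0,0,0,0,0,0.3,0.06],[0,0,0,0,0,0.3,0.06],[0,0,0,0,0,0.15,0.06],[0,0,0,0,0,0.06,0.06],[0,0,0,0,0,0,0.06],[0,0,0,0,0,0,0.06]]]' 30
python3 -c "
from h import *
go([.6676,.1499,.053],-.08)"
python3 jog.py '[[[0,0,0,0,0,0,0],[0,0,0,0,0,0,0],[0,0,0,0,0,0,0],[0,0,0,0,0,0,0],[0,0,0,0,0,0,0],[0,0,0,0,0,0,0],[0,0,0,0,0,0,0]]]'
python3 -c "
from h import *
go([.6676,.1499,.053],-.08)"
```

```text
time: 20.25
position: [0.669, 0.1499, 0.0555]
ee_rot: [2.321, 2.116, 0.002]
wrist_force: [0.2, 0.1, 0.3]
opening: 0.0603
gripper_force: 0.0
pos [0.669  0.1499 0.0555] yaw -0.092 tilt [0.0014 0.0002] t 20.25
tool dxyz [-0.0001 -0.0014  0.0025] rz -0.012
time: 20.83
position: [0.6685, 0.1506, 0.055]
ee_rot: [2.32, 2.118, 0.001]
wrist_force: [0.1, 0.3, 1.7]
opening: 0.0223
gripper_force: 30.0
pos [0.6685 0.1506 0.055 ] yaw -0.091 tilt [0.0006 0.0001] t 20.8333
tool dxyz [-0.0008 -0.0008  0.002 ] rz -0.011
```

```bash
python3 jog.py '[[[0,0,0,0,0,-0.3,0],[0,0,0,0,0,-0.35,0],[0,0,0,0,0,-0.35,0],[0,0,0,-0.342,-0.068,0,0],[0,0,0,-0.342,-0.068,0,0],[0,0,0,-0.342,-0.068,0,0],[0,0,0,-0.342,-0.068,0,0],[0,0,0,-0.342,-0.068,0,0],[0,0,0,-0.342,-0.068,0,0],[0,0,0,-0.342,-0.068,0,0]]]'
python3 jog.py '[[[0,0,0,-0.342,-0.068,0,0],[0,0,0,-0.342,-0.068,0,0],[0,0,0,-0.342,-0.068,0,0],[0,0,0,0,0,0,0],[0,0,0,0,0,0,0],[0,0,0,0,0,0,0]]]'
python3 -c "
from h import *
go([.5701,-.1835,.104],-.091)
shot('wrist','w7.png'); p,im,d=shot('scene'); u,v=proj(p,[.57,-.184,.07])[0].astype(int); cv2.imwrite('pics/s7.png',cv2.resize(im[v-70:v+60,u-80:u+80],None,fx=4,fy=4))"
```

```text
time: 21.67
position: [0.5984, -0.0849, 0.1546]
ee_rot: [-2.32, -2.118, 0.0]
wrist_force: [0.3, -0.2, -0.3]
opening: 0.0221
gripper_force: 30.0
time: 22.17
position: [0.5695, -0.1836, 0.1545]
ee_rot: [-2.32, -2.117, -0.001]
wrist_force: [0.3, -0.5, -0.8]
opening: 0.0218
gripper_force: 30.0
pos [ 0.5695 -0.1836  0.1545] yaw -0.092 tilt [0.     0.0007] t 22.1667
tool dxyz [0.0001 0.0005 0.0505] rz -0.001
```

View pics/w7.png

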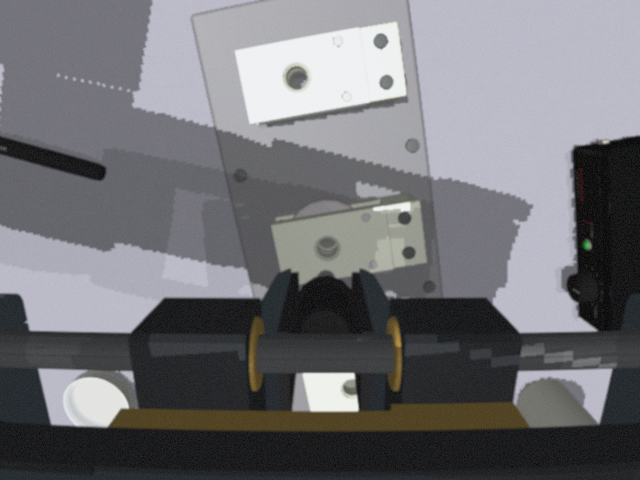

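The fork 1 hole is at (328,246) and the pin tip shows at about (326,275). Fork 0's hole is at (297,77).

```bash
python3 - <<'E'
from h import *
p=robot.camera_params("wrist")
print("hole1",on(p,(328,246),.051).round(4),"hole0",on(p,(297,77),.051).round(4))
s=robot.observe()["position"]
for y in (-.0016,-.0008,0): print("axis tip pred px",proj(p,[s[0],s[1]+y,.1075])[0],proj(p,[s[0],s[1]+y-.005,.115])[0])
im=cv2.imread("pics/w7.png"); cv2.imwrite("pics/w7c.png",cv2.resize(im[215:300,270:390],None,fx=6,fy=6,interpolation=cv2.INTER_CUBIC))
E
```

```text
hole1 [ 0.5709 -0.1825  0.051 ] hole0 [ 0.5613 -0.0739  0.051 ]
axis tip pred px [327.07182915 276.66340291] [327.95886147 290.22230292]
axis tip pred px [326.94290164 275.27713903] [327.82748288 288.81371651]
axis tip pred px [326.81372908 273.88823004] [327.6958424  287.40230467]
```

View pics/w7c.png

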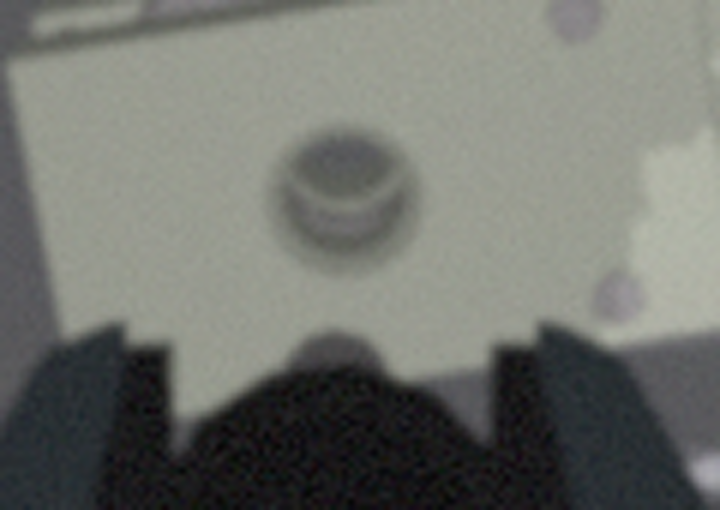

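In the tool's units: 0.0007 m is 0.007, 0.0002 m is 0.002.

```bash
python3 jog.py '[[[0,0,0,0.002,0.007,0.2,0],[0,0,0,0,0,0.2,0],[0,0,0,0,0,0.08,0],[0,0,0,0,0,0.05,0],[0,0,0,0,0,0.05,0],[0,0,0,0,0,0.05,0],[0,0,0,0,0,0,0]]]'
python3 jog.py '[[[0,0,0,0,0,0.04,0],[0,0,0,0,0,0.04,0],[0,0,0,0,0,0.04,0],[0,0,0,0,0,0.03,0],[0,0,0,0,0,0,0]]]'
```

```text
time: 22.85
position: [0.5702, -0.1834, 0.0912]
ee_rot: [-2.319, -2.118, 0.0]
wrist_force: [0.1, 0.5, -0.6]
opening: 0.0221
gripper_force: 30.0
time: 23.27
position: [0.5698, -0.1836, 0.0759]
ee_rot: [-2.319, -2.117, 0.001]
wrist_force: [0.2, -0.1, 0.3]
opening: 0.0222
gripper_force: 30.0
```

In the tool's units: 0.004 m is 0.04, 0.003 m is 0.03.

```bash
python3 jog.py '[[[0,0,0,0,0,0.04,0],[0,0,0,0,0,0.04,0],[0,0,0,0,0,0.03,0],[0,0,0,0,0,0.02,0],[0,0,0,0,0,0,0]]]'
python3 jog.py '[[[0,0,0,0,0,0.02,0],[0,0,0,0,0,0.01,0],[0,0,0,0,0,0,0]]]'
```

```text
time: 23.68
position: [0.5699, -0.1836, 0.063]
ee_rot: [-2.32, -2.117, 0.001]
wrist_force: [-0.6, 0.2, -0.5]
opening: 0.0223
gripper_force: 30.0
time: 23.93
position: [0.5705, -0.1838, 0.0611]
ee_rot: [2.32, 2.118, 0.001]
wrist_force: [-0.7, 0.7, 1.8]
opening: 0.0219
gripper_force: 30.0
```

In the tool's units: 0.002 m is 0.02.

```bash
python3 jog.py '[[[0,0,0,0,0,0.02,0],[0,0,0,0,0,0,0]]]'
```

```text
time: 24.1
position: [0.5706, -0.1838, 0.0609]
ee_rot: [2.319, 2.117, 0.001]
wrist_force: [-3.2, 0.8, 13.2]
opening: 0.0225
gripper_force: 30.0
```

In the tool's units: -0.035 m is -0.35, -0.03 m is -0.3.

```bash
python3 jog.py '[[[0,0,0,0,0,-0.01,0.05],[0,0,0,0,0,0,0.05],[0,0,0,0,0,0,0.05],[0,0,0,0,0,-0.3,0.06],[0,0,0,0,0,-0.35,0.06],[0,0,0,0,0,-0.35,0.06],[0,0,0,0,0,-0.35,0.06],[0,0,0,0,0,0,0.06],[0,0,0,0,0,0,0.06]]]'
python3 -c "
from h import *
p,im,d=shot('wrist'); q=robot.camera_params('side'); s=shot('side')[1]
u,v=proj(q,[.57,-.184,.06])[0].astype(int); a=cv2.resize(s[v-50:v+50,u-60:u+60],(480,400)); b=cv2.resize(im[160:330,220:400],None,fx=2.2,fy=2.2)
b=cv2.resize(b,(320,400)); cv2.imwrite('pics/c8.png',np.hstack([a,b]))"
python3 jog.py '[[[0,0,0,0.338,-0.065,0,0.06],[0,0,0,0.338,-0.065,0,0.06],[0,0,0,0.338,-0.065,0,0.06],[0,0,0,0.338,-0.065,0,0.06],[0,0,0,0.338,-0.065,0,0.06],[0,0,0,0.338,-0.065,0,0.06],[0,0,0,0.338,-0.065,0,0.06],[0,0,0,0.338,-0.065,0,0.06]]]'
python3 jog.py '[[[0,0,0,0.338,-0.065,0,0.06],[0,0,0,0.338,-0.065,0,0.06],[0,0,0,0.338,-0.065,0,0.06],[0,0,0,0.338,-0.065,0,0.06],[0,0,0,0.338,-0.065,0,0.06],[0,0,0,0.338,-0.065,0,0.06],[0,0,0,0.338,-0.065,0,0.06],[0,0,0,0.338,-0.065,0,0.06]]]'
python3 jog.py '[[[0,0,-0.12,0,0,0,0.06],[0,0,-0.12,0,0,0,0.06],[0,0,-0.12,0,0,0,0.06],[0,0,-0.12,0,0,0,0.06],[0,0,-0.12,0,0,0,0.06],[0,0,-0.12,0,0,0,0.06],[0,0,-0.12,0,0,0,0.06],[0,0,-0.12,0,0,0,0.06],[0,0,-0.12,0,0,0,0.06],[0,0,-0.12,0,0,0,0.06]]]'
python3 jog.py '[[[0,0,-0.12,0,0,0,0.06],[0,0,-0.12,0,0,0,0.06],[0,0,0,0,0,0,0.06],[0,0,0,0,0,0,0.06]]]'
python3 -c "
from h import *
go([.516,.3645,.074],1.375)"
```

```text
time: 24.85
position: [0.5714, -0.1842, 0.1967]
ee_rot: [2.317, 2.115, 0.004]
wrist_force: [-0.4, 0.7, -0.6]
opening: 0.0599
gripper_force: 0.0
time: 25.62
position: [0.5415, 0.0917, 0.1924]
ee_rot: [-2.319, -2.116, 0.005]
wrist_force: [0.7, -0.6, -0.8]
opening: 0.0603
gripper_force: 0.0
time: 26.28
position: [0.5145, 0.3654, 0.1921]
ee_rot: [-2.32, -2.118, 0.007]
wrist_force: [0.0, -0.5, 0.1]
opening: 0.0602
gripper_force: 0.0
time: 27.12
position: [0.5149, 0.3637, 0.192]
ee_rot: [-0.709, -3.057, 0.005]
wrist_force: [0.2, -0.4, -0.7]
opening: 0.0601
gripper_force: 0.0
time: 27.45
position: [0.5152, 0.3638, 0.1927]
ee_rot: [-0.352, -3.119, 0.004]
wrist_force: [0.8, 0.4, 0.7]
opening: 0.0601
gripper_force: 0.0
pos [0.5152 0.3638 0.1927] yaw 1.346 tilt [-0.0028 -0.002 ] t 27.45
tool dxyz [-0.0009  0.0011  0.1187] rz -0.029
```

View pics/c8.png

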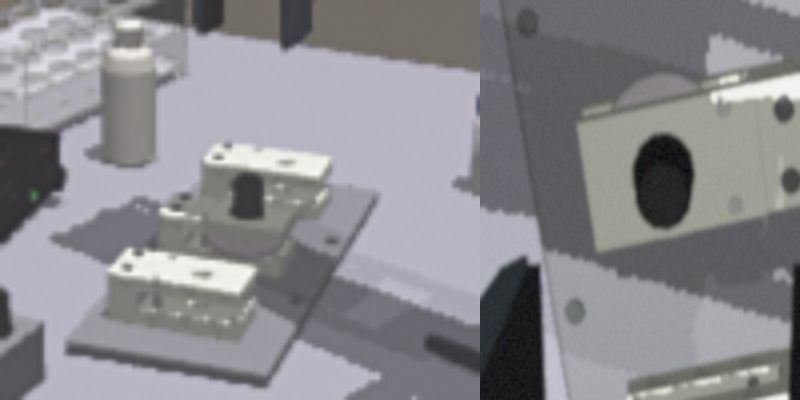

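The pin's flange sits flat on fork 1's upper jaw (knob at about (248,195)), so the first coupon is done. I've used all my picture views and will work from numbers from here. Second tip.

```bash
python3 jog.py '[[[0,0,-0.029,-0.009,0.011,0.2,0.06],[0,0,0,0,0,0.3,0.06],[0,0,0,0,0,0.3,0.06],[0,0,0,0,0,0.25,0.06],[0,0,0,0,0,0.135,0.06],[0,0,0,0,0,0,0],[0,0,0,0,0,0,0],[0,0,0,0,0,0,0],[0,0,0,0,0,0,0],[0,0,0,0,0,0,0]]]' 15
python3 jog.py '[[[0,0,0,0,0,0,0],[0,0,0,0,0,0,0],[0,0,0,0,0,0,0],[0,0,0,0,0,0,0]]]'
python3 -c "
from h import *
go([.516,.3645,.074],1.375)"
```

```text
time: 28.28
position: [0.5177, 0.3657, 0.0776]
ee_rot: [0.303, 3.125, 0.003]
wrist_force: [0.2, 0.2, -0.5]
opening: 0.0297
gripper_force: 0.0
time: 28.62
position: [0.5165, 0.3613, 0.0769]
ee_rot: [-0.3, -3.126, 0.012]
wrist_force: [-1.4, -10.1, 6.2]
opening: 0.0115
gripper_force: 15.0
pos [0.5165 0.3613 0.0769] yaw 1.379 tilt [-0.0014 -0.0072] t 28.6167
tool dxyz [0.0011 0.0031 0.0029] rz 0.004
```

In the tool's units: -0.0107 m is -0.107, -0.0104 m is -0.104.

```bash
python3 jog.py '[[[0,0,0,0,-0.035,0,0],[0,0,0,0,-0.037,-0.107,0],[0,0,0,0,-0.037,-0.107,0],[0,0,0,0,-0.047,-0.104,0],[0,0,0,0,-0.047,-0.104,0],[0,0,0,0,0,0,0],[0,0,0,0,-0.056,-0.099,0],[0,0,0,0,-0.056,-0.099,0],[0,0,0,0,-0.065,-0.093,0],[0,0,0,0,-0.065,-0.093,0]]]'
python3 jog.py '[[[0,0,0,0,-0.072,-0.088,0],[0,0,0,0,-0.072,-0.088,0],[0,0,0,0,0,0,0],[0,0,0,0,0,0,0],[0,0,0,0,0,0,0],[0,0,0,0,0,0,0],[0,0,0,0,0,0,0],[0,0,0,0,0,0,0],[0,0,0,0,0,0,0],[0,0,0,0,0,0,0]]]'
python3 jog.py '[[[0,0,0,0,0.072,0.088,0],[0,0,0,0,0.072,0.088,0],[0,0,0,0,0.065,0.093,0],[0,0,0,0,0.065,0.093,0],[0,0,0,0,0.056,0.099,0],[0,0,0,0,0.056,0.099,0],[0,0,0,0,0.047,0.104,0],[0,0,0,0,0.047,0.104,0],[0,0,0,0,0.037,0.107,0],[0,0,0,0,0.037,0.107,0]]]'
python3 jog.py '[[[0,0,0,0,0,0,0],[0,0,0,0,0,0,0],[0,0,0,0,0,0,0.06],[0,0,0,0,0,0,0.06],[0,0,0,0,0,0,0.06],[0,0,0,0,0,0,0.06],[0,0,0,0,0,0,0.06]]]'
python3 jog.py '[[[0,0,0,0,0,-0.3,0.06],[0,0,0,0,0,-0.4,0.06],[0,0,0,0,0,-0.4,0.06],[0,0,0.12,0,-0.3,-0.3,0.09],[0,0,0.12,0,-0.3,0,0.09],[0,0,0.12,0,-0.3,0,0.09],[0,0,0.12,0,0,0,0.09],[0,0,0.12,0,0,0,0.09],[0,0,0.12,0,0,0,0.09],[0,0,0.12,0,0,0,0.09]]]'
python3 jog.py '[[[0,0,0.12,0,0,0,0.09],[0,0,0.12,0,0,0,0.09],[0,0,0.12,0,0,0,0.09],[0,0,0.12,0,0,0,0.09],[0,0,0.12,0,0,0,0.09],[0,0,0.12,0,0,0,0.09],[0,0,0,0,0,0,0.09],[0,0,0,0,0,0,0.09]]]'
python3 -c "
from h import *
go([.4718,.147,.245],-.196)"
```

```text
time: 29.45
position: [0.5088, 0.3221, 0.1582]
ee_rot: [0.302, 3.126, 0.004]
wrist_force: [2.8, 4.2, -0.6]
opening: 0.0113
gripper_force: 15.0
time: 30.28
position: [0.5062, 0.3091, 0.175]
ee_rot: [0.302, 3.125, 0.006]
wrist_force: [2.1, 6.5, 3.4]
opening: 0.0118
gripper_force: 15.0
time: 31.12
position: [0.5164, 0.3614, 0.075]
ee_rot: [0.301, 3.127, -0.003]
wrist_force: [-0.8, -10.3, 21.6]
opening: 0.0116
gripper_force: 15.0
time: 31.7
position: [0.516, 0.3614, 0.0763]
ee_rot: [-0.302, -3.127, 0.001]
wrist_force: [-0.2, -0.0, 0.3]
opening: 0.0422
gripper_force: 0.0
time: 32.53
position: [0.4885, 0.2765, 0.2159]
ee_rot: [1.56, 2.727, 0.0]
wrist_force: [-0.2, 0.3, -0.2]
opening: 0.0901
gripper_force: 0.0
time: 33.2
position: [0.4886, 0.2769, 0.2157]
ee_rot: [2.411, 2.014, -0.0]
wrist_force: [0.3, 0.0, -0.4]
opening: 0.0898
gripper_force: 0.0
pos [0.4886 0.2769 0.2157] yaw -0.179 tilt [-0.0001 -0.0001] t 33.2
tool dxyz [-0.1308  0.0066 -0.0293] rz 0.017
```

In the tool's units: -0.0327 m is -0.327, -0.0073 m is -0.073.

```bash
python3 jog.py '[[[0,0,0.017,-0.327,0.017,-0.073,0.09],[0,0,0,-0.327,0.017,-0.073,0.09],[0,0,0,-0.327,0.017,-0.073,0.09],[0,0,0,-0.327,0.017,-0.073,0.09],[0,0,0,0,0,0,0.09],[0,0,0,0,0,0,0.09],[0,0,0,0,0,0,0.09]]]'
python3 - <<'E'
from h import *
import pickle
def f(p,im):
    g=cv2.medianBlur(cv2.cvtColor(im,cv2.COLOR_BGR2GRAY),3)
    c=cv2.HoughCircles(g,cv2.HOUGH_GRADIENT,1.5,20,param1=80,param2=25,minRadius=27,maxRadius=36)
    for x,y,r in (c[0] if c is not None else [])[:6]:
        if y<300: print("circle",x,y,r,on(p,(x,y),.031).round(4))
    return g
p,im,d=pickle.load(open("w3.pkl","rb")); f(p,im); print("now")
p,im,d=shot("wrist"); g=f(p,im); pickle.dump((p,im,d),open("w9.pkl","wb"))
C=np.array([.4718,.147,.031])
for r in (0,.005,.012,.02,.027,.034):
    a=np.arange(0,6.28,.52); q=proj(p,[C+[r*np.cos(t),r*np.sin(t),0] for t in a]).round().astype(int); print(r,[int(g[v,u]) for u,v in q])
go([.4718,.147,.016],-.196)
E
```

```text
time: 33.78
position: [0.4702, 0.1477, 0.2448]
ee_rot: [-2.43, -1.991, -0.001]
wrist_force: [0.0, 0.3, 0.6]
opening: 0.0902
gripper_force: 0.0
circle 347.25 152.25 35.1 [0.5006 0.2003 0.031 ]
circle 327.75 215.25 31.8 [0.4725 0.1477 0.031 ]
now
circle 326.25 216.75 33.45 [0.47   0.1461 0.031 ]
0 [53, 53, 53, 53, 53, 53, 53, 53, 53, 53, 53, 53, 53]
0.005 [52, 50, 52, 52, 50, 51, 52, 50, 52, 53, 52, 50, 52]
0.012 [124, 125, 126, 128, 126, 123, 122, 123, 123, 126, 127, 124, 124]
0.02 [128, 127, 142, 128, 124, 131, 168, 122, 120, 123, 124, 125, 127]
0.027 [122, 158, 145, 125, 130, 216, 211, 195, 119, 121, 124, 134, 123]
0.034 [99, 110, 81, 87, 93, 167, 166, 207, 107, 63, 114, 110, 97]
pos [0.4702 0.1481 0.2445] yaw -0.197 tilt [-0.0002  0.0004] t 33.8333
tool dxyz [-0.0008  0.0018  0.2285] rz -0.001
```

The second coupon lies in the corner: the profile is a disc with a hole exactly at the expected point, and only one circle is seen. Grasp it.

In the tool's units: 0.035 m is 0.35, 0.025 m is 0.25.

```bash
python3 jog.py '[[[0,0,0,-0.008,0.018,0.35,0.09],[0,0,0,0,0,0.35,0.09],[0,0,0,0,0,0.35,0.09],[0,0,0,0,0,0.35,0.09],[0,0,0,0,0,0.35,0.09],[0,0,0,0,0,0.25,0.09],[0,0,0,0,0,0.15,0.09],[0,0,0,0,0,0.085,0.09],[0,0,0,0,0,0.05,0.09],[0,0,0,0,0,0,0.09]]]' 20
python3 jog.py '[[[0,0,0,0,0,0,0],[0,0,0,0,0,0,0],[0,0,0,0,0,0,0],[0,0,0,0,0,0,0],[0,0,0,0,0,0,0],[0,0,0,0,0,0,0]]]'
python3 -c "
from h import *
go([.4718,.147,.016],-.196)"
```

```text
time: 34.67
position: [0.4716, 0.1468, 0.0155]
ee_rot: [-2.429, -1.991, 0.002]
wrist_force: [0.7, -0.1, 0.2]
opening: 0.0899
gripper_force: 0.0
time: 35.17
position: [0.4723, 0.1464, 0.0169]
ee_rot: [2.431, 1.989, 0.002]
wrist_force: [-0.1, -0.8, 2.8]
opening: 0.0586
gripper_force: 20.0
pos [0.4723 0.1464 0.0169] yaw -0.199 tilt [0.0015 0.0005] t 35.1667
tool dxyz [ 0.0005 -0.0006  0.0009] rz -0.003
```

In the tool's units: -0.0316 m is -0.316, 0.0078 m is 0.078.

```bash
python3 jog.py '[[[0,0,0,0,0,-0.1,0],[0,0,0,0,0,-0.25,0],[0,0,0,0,0,-0.3,0],[0,0,0,0,0,-0.3,0],[0,0,0,0,0,-0.3,0],[0,0,0,-0.316,0.078,0,0],[0,0,0,-0.316,0.078,0,0],[0,0,0,-0.316,0.078,0,0],[0,0,0,-0.316,0.078,0,0],[0,0,0,-0.316,0.078,0,0]]]' 35
python3 jog.py '[[[0,0,0,-0.316,0.078,0,0],[0,0,0,-0.316,0.078,0,0],[0,0,0.1177,0,0,0,0],[0,0,0.1177,0,0,0,0],[0,0,0.1177,0,0,0,0],[0,0,0.1177,0,0,0,0],[0,0,0.1177,0,0,0,0],[0,0,0.1177,0,0,0,0],[0,0,0.1177,0,0,0,0],[0,0,0.1177,0,0,0,0]]]'
python3 jog.py '[[[0,0,0.1177,0,0,0,0],[0,0,0.1177,0,0,0,0],[0,0,0.1177,0,0,0,0],[0,0,0,0,0,0,0],[0,0,0,0,0,0,0],[0,0,0,0,0,0,0]]]'
python3 -c "
from h import *
go([.482,-.0815,.0222],-1.493)"
```

```text
time: 36.0
position: [0.478, -0.0177, 0.1419]
ee_rot: [-2.431, -1.99, 0.0]
wrist_force: [0.4, 0.4, -1.6]
opening: 0.0583
gripper_force: 35.0
time: 36.83
position: [0.4809, -0.0813, 0.1417]
ee_rot: [-3.071, -0.662, 0.001]
wrist_force: [-0.1, 0.0, -0.3]
opening: 0.0583
gripper_force: 35.0
time: 37.33
position: [0.4813, -0.0814, 0.1415]
ee_rot: [-3.139, -0.125, 0.0]
wrist_force: [0.8, 0.1, -1.0]
opening: 0.0584
gripper_force: 35.0
pos [ 0.4813 -0.0814  0.1415] yaw -1.491 tilt [-0.0001  0.    ] t 37.3333
tool dxyz [0.0007 0.0002 0.1193] rz 0.002
```

```bash
python3 jog.py '[[[0,0,0.002,0.007,0.002,0.3,0],[0,0,0,0,0,0.3,0],[0,0,0,0,0,0.3,0],[0,0,0,0,0,0.2,0],[0,0,0,0,0,0.093,0],[0,0,0,0,0,0,0],[0,0,0,0,0,0,0]]]'
python3 -c "
from h import *
go([.482,-.0815,.0222],-1.493)"
python3 jog.py '[[[0,0,0,0.15,0,0,0],[0,0,0,0.15,0,0,0],[0,0,0,0.15,0,0,0],[0,0,0,0.15,0,0,0],[0,0,0,0.1,0,0,0],[0,0,0,0.04,0,0,0],[0,0,0,0.03,0,0,0],[0,0,0,0,0,0,0],[0,0,0,0,0,0,0]]]'
python3 jog.py '[[[0,0,0,0.01,0,0,0],[0,0,0,0.01,0,0,0],[0,0,0,0.01,0,0,0],[0,0,0,0,0,0,0]]]'
```

```text
time: 37.92
position: [0.4828, -0.0816, 0.0223]
ee_rot: [3.139, 0.119, 0.001]
wrist_force: [0.7, 0.2, -0.6]
opening: 0.058
gripper_force: 35.0
pos [ 0.4828 -0.0816  0.0223] yaw -1.495 tilt [ 0.0004 -0.    ] t 37.9167
tool dxyz [-0.0008 -0.0002  0.0001] rz -0.002
time: 38.67
position: [0.5584, -0.0757, 0.0221]
ee_rot: [-3.139, -0.118, 0.001]
wrist_force: [0.4, -0.3, -1.4]
opening: 0.0585
gripper_force: 35.0
time: 39.0
position: [0.562, -0.0756, 0.022]
ee_rot: [3.139, 0.118, -0.0]
wrist_force: [-0.2, -0.5, -0.9]
opening: 0.058
gripper_force: 35.0
```

```bash
python3 jog.py '[[[0,0,0,0.01,0,0,0],[0,0,0,0.01,0,0,0],[0,0,0,0,0,0,0]]]'
python3 jog.py '[[[0,0,0,0.01,0,0,0],[0,0,0,0,0,0,0]]]'
```

```text
time: 39.25
position: [0.5624, -0.0755, 0.0215]
ee_rot: [-3.139, -0.119, 0.006]
wrist_force: [-4.9, -1.4, -0.5]
opening: 0.0585
gripper_force: 35.0
time: 39.42
position: [0.5624, -0.0755, 0.0213]
ee_rot: [-3.139, -0.119, 0.009]
wrist_force: [-7.2, -2.1, 0.4]
opening: 0.0583
gripper_force: 35.0
```

In the tool's units: 0.001 m is 0.01.

```bash
python3 jog.py '[[[0,0,0,0,0.01,0,0],[0,0,0,0,0,0,0]]]'
python3 jog.py '[[[0,0,0,0,0,0.02,0],[0,0,0,0,0,0.01,0],[0,0,0,0,0,0.01,0],[0,0,0,0,0,0,0]]]'
python3 jog.py '[[[0,0,0,0,0,0.01,0],[0,0,0,0,0,0,0]]]'
```

```text
time: 39.58
position: [0.5626, -0.076, 0.0212]
ee_rot: [-3.138, -0.118, 0.009]
wrist_force: [-5.9, -0.1, 0.4]
opening: 0.0582
gripper_force: 35.0
time: 39.92
position: [0.5627, -0.0761, 0.0174]
ee_rot: [-3.139, -0.118, 0.008]
wrist_force: [-6.5, -0.8, 0.7]
opening: 0.058
gripper_force: 35.0
time: 40.08
position: [0.5628, -0.0761, 0.0169]
ee_rot: [-3.139, -0.118, 0.008]
wrist_force: [-6.7, -0.2, 4.3]
opening: 0.0581
gripper_force: 35.0
```

In the tool's units: -0.04 m is -0.4, -0.03 m is -0.3.

```bash
python3 jog.py '[[[0,0,0,0,0,0,0.085],[0,0,0,0,0,0,0.085],[0,0,0,0,0,0,0.085],[0,0,0,0,0,0,0.085],[0,0,0,0,0,-0.3,0.085],[0,0,0,0,0,-0.3,0.085],[0,0,0,0,0,-0.4,0.085],[0,0,0,-0.4,0,-0.4,0.085],[0,0,0,-0.4,0,-0.4,0.085],[0,0,0,0,0,0,0.085]]]'
python3 jog.py '[[[0,0,0,0,0,0,0.085],[0,0,0,0,0,0,0.085]]]'
python3 - <<'E'
from h import *
import pickle
p,im,d=shot("wrist"); g=cv2.cvtColor(im,cv2.COLOR_BGR2GRAY); pickle.dump((p,im,d),open("w10.pkl","wb"))
p5,im5,d5=pickle.load(open("w5.pkl","rb")); g5=cv2.cvtColor(im5,cv2.COLOR_BGR2GRAY)
X=np.array([.997,.078,0]);Y=np.array([-.078,.997,0])
def P3(p,d,u,v):
    C,r=ray(p,(u,v)); R,_=cv2.Rodrigues(p["rvec"]); return C+r/(R@r)[2]*d[v,u]
for nm,pp,gg,dd,F in [("f1",p5,g5,d5,[.5702,-.1838,0]),("f0",p,g,d,[.5616,-.0741,0])]:
    F=np.array(F)
    for sy in (-.026,.026):
        q=proj(pp,[F+X*x+Y*sy+[0,0,.031] for x in np.arange(-.025,.026,.005)]).round().astype(int)
        print(nm,sy,[round(1000*P3(pp,dd,u,v)[2]) for u,v in q])
    u,v=proj(pp,F+[0,0,.051])[0].round().astype(int)
    s=gg[v-16:v+17,u-16:u+17]; m=(s<(s.max()*.6+s.min()*.4)*.85).astype(np.uint8)
    c=max(cv2.findContours(m,0,1)[0],key=cv2.contourArea); (cx,cy),r=cv2.minEnclosingCircle(c)
    print("hole",(u-16+cx,v-16+cy),r,on(pp,(u-16+cx,v-16+cy),.051).round(4))
E
```

```text
time: 40.92
position: [0.5055, -0.0812, 0.1818]
ee_rot: [3.137, 0.117, 0.012]
wrist_force: [-0.5, 0.4, 0.2]
opening: 0.0848
gripper_force: 0.0
time: 41.08
position: [0.5068, -0.0807, 0.1757]
ee_rot: [3.139, 0.118, 0.002]
wrist_force: [-0.2, -0.0, 0.0]
opening: 0.0851
gripper_force: 0.0
f1 -0.026 [12, 13, 12, 33, 31, 32, 32, 31, 30, 12, 13]
f1 0.026 [13, 14, 12, 32, 31, 31, 32, 30, 13, 12, 13]
hole (np.float64(324.3999996185303), np.float64(157.97500038146973)) 10.308380126953125 [ 0.57   -0.1845  0.051 ]
f0 -0.026 [14, 13, 31, 31, 31, 31, 32, 33, 12, 12, 11]
f0 0.026 [12, 12, 13, 31, 32, 31, 32, 31, 13, 12, 13]
hole (np.float64(324.5), np.float64(158.75)) 10.359274864196777 [ 0.5612 -0.075   0.051 ]
```

In the tool's units: -0.02 m is -0.2.

```bash
python3 jog.py '[[[0,0,-0.1177,0,0,-0.2,0.06],[0,0,-0.1177,0,0,0,0.06],[0,0,-0.1177,0,0,0,0.06],[0,0,-0.1177,0,0,0,0.06],[0,0,-0.1177,0,0,0,0.06],[0,0,-0.1177,0,0,0,0.06],[0,0,-0.1177,0,0,0,0.06],[0,0,-0.1177,0,0,0,0.06],[0,0,-0.1177,0,0,0,0.06],[0,0,-0.1177,0,0,0,0.06]]]'
python3 jog.py '[[[0,0,-0.1177,0,0,0,0.06],[0,0,-0.1177,0,0,0,0.06],[0,0,0,0.279,0.203,0,0.06],[0,0,0,0.279,0.203,0,0.06],[0,0,0,0.279,0.203,0,0.06],[0,0,0,0.279,0.203,0,0.06],[0,0,0,0.279,0.203,0,0.06],[0,0,0,0.279,0.203,0,0.06],[0,0,0,0.279,0.203,0,0.06],[0,0,0,0,0,0,0.06]]]'
python3 jog.py '[[[0,0,0,0,0,0,0.06],[0,0,0,0,0,0,0.06]]]'
python3 -c "
from h import *
go([.6637,.1027,.055],-.09)"
```

```text
time: 41.97
position: [0.5068, -0.0805, 0.1938]
ee_rot: [-2.538, -1.847, 0.003]
wrist_force: [0.2, -0.5, 0.6]
opening: 0.0601
gripper_force: 0.0
time: 42.8
position: [0.6679, 0.1075, 0.192]
ee_rot: [-2.306, -2.13, -0.002]
wrist_force: [-1.0, -0.7, 0.4]
opening: 0.06
gripper_force: 0.0
time: 42.97
position: [0.6639, 0.1021, 0.1936]
ee_rot: [-2.31, -2.127, 0.005]
wrist_force: [0.6, -0.9, -0.4]
opening: 0.0603
gripper_force: 0.0
pos [0.6639 0.1021 0.1936] yaw -0.083 tilt [-0.0036 -0.001 ] t 42.9667
tool dxyz [0.0008 0.0003 0.1386] rz 0.007
```

In the tool's units: 0.03 m is 0.3, 0.013 m is 0.13.

```bash
python3 jog.py '[[[0,0,0.007,0,0,0.3,0.06],[0,0,0,0,0,0.3,0.06],[0,0,0,0,0,0.3,0.06],[0,0,0,0,0,0.3,0.06],[0,0,0,0,0,0.13,0.06],[0,0,0,0,0,0.065,0.06],[0,0,0,0,0,0,0.06],[0,0,0,0,0,0,0.06]]]' 30
python3 jog.py '[[[0,0,0,0,0,0,0],[0,0,0,0,0,0,0],[0,0,0,0,0,0,0],[0,0,0,0,0,0,0],[0,0,0,0,0,0,0],[0,0,0,0,0,0,0],[0,0,0,0,0,0,0]]]'
python3 -c "
from h import *
go([.6637,.1027,.055],-.09)"
```

```text
time: 43.63
position: [0.6646, 0.1015, 0.0571]
ee_rot: [2.32, 2.117, 0.001]
wrist_force: [0.6, 0.3, 0.5]
opening: 0.0603
gripper_force: 0.0
time: 44.22
position: [0.6644, 0.1022, 0.0567]
ee_rot: [2.319, 2.119, 0.001]
wrist_force: [-0.5, -0.1, 1.5]
opening: 0.0225
gripper_force: 30.0
pos [0.6644 0.1022 0.0567] yaw -0.09 tilt [0.0005 0.0001] t 44.2167
tool dxyz [ 0.0005 -0.0007  0.0017] rz -0.0
```

```bash
python3 jog.py '[[[0,0,0,0,0,-0.3,0],[0,0,0,0,0,-0.35,0],[0,0,0,0,0,-0.35,0],[0,0,0,-0.31,-0.145,0,0],[0,0,0,-0.31,-0.145,0,0],[0,0,0,-0.31,-0.145,0,0],[0,0,0,-0.31,-0.145,0,0],[0,0,0,-0.31,-0.145,0,0],[0,0,0,-0.31,-0.145,0,0],[0,0,0,0,0,0,0]]]'
python3 jog.py '[[[0,0,0,0,0,0,0],[0,0,0,0,0,0,0]]]'
python3 - <<'E'
from h import *
go([.5611,-.0755,.093],-.09)
p,im,d=shot("wrist"); g=cv2.cvtColor(im,cv2.COLOR_BGR2GRAY)
F=np.array([.5612,-.0745,.051]); u,v=proj(p,F)[0].round().astype(int)
s=g[v-16:v+17,u-16:u+17]; m=(s<(s.max()*.6+s.min()*.4)*.85).astype(np.uint8); m[30:]=0
c=max(cv2.findContours(m,0,1)[0],key=cv2.contourArea); (cx,cy),r=cv2.minEnclosingCircle(c)
print((u,v),"hole",(u-16+cx,v-16+cy),r,on(p,(u-16+cx,v-16+cy),.051).round(4))
E
```

```text
time: 45.05
position: [0.5574, -0.0796, 0.1564]
ee_rot: [-2.323, -2.114, 0.006]
wrist_force: [-0.5, -0.5, -0.7]
opening: 0.0221
gripper_force: 30.0
time: 45.22
position: [0.5613, -0.075, 0.1565]
ee_rot: [2.32, 2.118, 0.002]
wrist_force: [0.2, 0.7, -0.4]
opening: 0.0223
gripper_force: 30.0
pos [ 0.5613 -0.075   0.1565] yaw -0.091 tilt [0.0009 0.0005] t 45.2167
tool dxyz [-0.0005 -0.0002  0.0635] rz -0.001
(np.int64(326), np.int64(245)) hole (np.float64(325.88645458221436), np.float64(245.22908401489258)) 10.267521858215332 [ 0.561  -0.0746  0.051 ]
```

```bash
python3 jog.py '[[[0,0,0,-0.004,0,0.2,0],[0,0,0,0,0,0.2,0],[0,0,0,0,0,0.08,0],[0,0,0,0,0,0.05,0],[0,0,0,0,0,0.05,0],[0,0,0,0,0,0.05,0],[0,0,0,0,0,0,0]]]'
python3 jog.py '[[[0,0,0,0,0,0.04,0],[0,0,0,0,0,0.04,0],[0,0,0,0,0,0.04,0],[0,0,0,0,0,0.03,0],[0,0,0,0,0,0,0]]]'
python3 jog.py '[[[0,0,0,0,0,0.04,0],[0,0,0,0,0,0.04,0],[0,0,0,0,0,0.03,0],[0,0,0,0,0,0.02,0],[0,0,0,0,0,0,0]]]'
```

```text
time: 45.85
position: [0.5608, -0.0754, 0.093]
ee_rot: [-2.319, -2.119, 0.0]
wrist_force: [-0.2, -0.2, -0.9]
opening: 0.0218
gripper_force: 30.0
time: 46.27
position: [0.5603, -0.0757, 0.0777]
ee_rot: [-2.319, -2.118, 0.001]
wrist_force: [-0.1, 0.4, -0.2]
opening: 0.0223
gripper_force: 30.0
time: 46.68
position: [0.5604, -0.0757, 0.0648]
ee_rot: [-2.319, -2.118, 0.001]
wrist_force: [0.1, -0.4, -0.0]
opening: 0.0222
gripper_force: 30.0
```

```bash
python3 jog.py '[[[0,0,0,0,0,0.02,0],[0,0,0,0,0,0.01,0],[0,0,0,0,0,0,0]]]'
python3 jog.py '[[[0,0,0,0,0,0.02,0],[0,0,0,0,0,0,0]]]'
```

```text
time: 46.93
position: [0.561, -0.0757, 0.0629]
ee_rot: [2.319, 2.119, 0.001]
wrist_force: [-0.6, -0.0, 1.6]
opening: 0.0217
gripper_force: 30.0
time: 47.1
position: [0.5611, -0.0757, 0.0627]
ee_rot: [2.319, 2.118, 0.001]
wrist_force: [-4.1, 0.0, 13.5]
opening: 0.0221
gripper_force: 30.0
```

```bash
python3 jog.py '[[[0,0,0,0,0,-0.01,0.05],[0,0,0,0,0,0,0.05],[0,0,0,0,0,0,0.05],[0,0,0,0,0,-0.3,0.06],[0,0,0,0,0,-0.35,0.06],[0,0,0,0,0,-0.35,0.06],[0,0,0,0,0,-0.35,0.06],[0,0,0,0,0,-0.3,0.06],[0,0,0,0,-0.3,0,0.06],[0,0,0,0,0,0,0.06]]]'
python3 jog.py '[[[0,0,0,0,0,0,0.06],[0,0,0,0,0,0,0.06]]]'
python3 - <<'E'
from h import *
def pts(n):
    p,im,d=shot(n); R,_=cv2.Rodrigues(p["rvec"]); C=-R.T@p["tvec"]
    v,u=np.mgrid[:480,:640]; uv=np.stack([u,v],-1).reshape(-1,1,2).astype(float)
    n2=cv2.undistortPoints(uv,p["intrinsics"],p["D"]).reshape(-1,2); z=d.reshape(-1)
    X=np.c_[n2*z[:,None],z]@R+C; return X[z>0],im.reshape(-1,3)[z>0]
def near(X,c,r): return X[np.hypot(X[:,0]-c[0],X[:,1]-c[1])<r]
Xs,_=pts("side"); Xc,cc=pts("scene"); Xw,_=pts("wrist")
for nm,c in [("pin f1",(.570,-.184)),("pin f0",(.561,-.075))]:
    for X in (Xs,Xc,Xw):
        q=near(X,c,.010); print(nm,len(q),(np.percentile(q[:,2],[50,90]).round(4) if len(q) else ""))
for nm,c,h in [("timer",(.407,.031),.03),("bottle",(.75,0),.03),("vial",(.435,-.438),.03),("petri",(.351,-.329),.03),("handle",(.516,.3625),.006),("rear",(.52,.385),.012),("corner",(.4718,.147),.02)]:
    for X in (Xs,Xc):
        q=near(X,c,h); q=q[q[:,2]<.15]; print(nm,len(q),np.percentile(q[:,2],[10,50,90]).round(3) if len(q) else "")
E
```

```text
time: 47.93
position: [0.5278, -0.0727, 0.2279]
ee_rot: [-2.319, -2.119, 0.001]
wrist_force: [-1.0, 0.4, -0.2]
opening: 0.0595
gripper_force: 0.0
time: 48.1
position: [0.5309, -0.073, 0.2258]
ee_rot: [-2.319, -2.119, 0.0]
wrist_force: [-0.1, -0.8, -0.0]
opening: 0.0601
gripper_force: 0.0
pin f1 39 [0.0714 0.0817]
pin f1 41 [0.0778 0.082 ]
pin f1 0 
pin f0 144 [0.2569 0.3031]
pin f0 188 [0.2489 0.2941]
pin f0 2477 [0.2801 0.2976]
timer 185 [0.009 0.018 0.021]
timer 433 [-0.001  0.015  0.02 ]
bottle 478 [0.009 0.052 0.08 ]
bottle 544 [0.004 0.048 0.079]
vial 228 [0.003 0.046 0.086]
vial 835 [-0.001  0.039  0.085]
petri 100 [0.014 0.016 0.018]
petri 556 [-0.     0.014  0.018]
handle 37 [0.044 0.084 0.094]
handle 14 [0.043 0.047 0.093]
rear 151 [-0.001  0.035  0.046]
rear 26 [0.041 0.044 0.049]
corner 116 [0.025 0.026 0.028]
corner 128 [0.001 0.025 0.027]
```

```bash
python3 - <<'E'
from h import *
for n in ("side","scene"):
    p,im,d=shot(n); R,_=cv2.Rodrigues(p["rvec"]); C=-R.T@p["tvec"]; L=[]
    u0,v0=proj(p,[.561,-.075,.07])[0].astype(int)
    for v in range(v0-40,v0+40):
        for u in range(u0-40,u0+40):
            c,r=ray(p,(u,v)); X=c+r/(R@r)[2]*d[v,u]
            if np.hypot(X[0]-.561,X[1]+.075)<.010 and X[2]<.15: L.append(X[2])
    print(n,len(L),np.percentile(L,[50,90,97]).round(4))
print(robot.job_done())
E
```

```text
side 30 [0.0751 0.0824 0.0827]
scene 42 [0.078  0.081  0.0824]
the job is handed in; nothing more can be done
None
```

Both coupons in the tray (only two were present) now sit in forks 1 and 0, each locked by a pin pushed fully down. The tray lies flat with its nose corner empty, the timer, bottle, vial and dish are still standing in place, and the job is handed in at about 48 s robot time.

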